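# Clip the vice bar away and tip the bushes into the tote's pouring corner

## Task

Take the vice handle bar that lies across the parts tote and press it down past the sprung jaw until it sits in the fork clip with the jaw closed over it. Then lift the tote clear of the bench (the bridge handle is there for that), tip it until all four loose bushes have slid into the corner that has the pouring lip, and finish still holding it up there, tilted and steady. Leave the other tools on the bench where they are.

Things in the scene. Friction and masses are not known exactly. Their poses are not given: they have to be found in the camera images.
- tote: the parts tote: open grey box, loose, 0.33 to 0.55 kg; 250 mm long (x), 140 mm wide (y), walls 45 mm high, 4 mm thick, floor 4 mm. Origin: centre of its underside, z up. A bridge handle spans it along y at its middle; notches in the long walls at x = +66 mm carry the bar. A small flat lip sticks out 27 mm diagonally from the rim at the (-x, +y) corner: the pouring corner
- tote_grip (a point): centre of the tote's bridge handle, 100 mm above the tote's underside, axes as the tote's. The handle is 14 mm thick (x), 20 mm tall (z), 148 mm long (y), free on both sides
- tote_corner (a point): the inner pouring corner of the tote: where the floor's top and the two inner walls meet at the (-x, +y) corner, under the lip; axes as the tote's, so the tote's inside lies towards +x and -y from it
- bar_mid (a point): middle of the vice handle bar: round steel rod 12 mm in diameter along its y axis, 0.15 kg, 176 mm long over two end knobs (18 mm in diameter, 152 mm between them). It starts across the tote in rim notches 6 mm deep, parallel to the bridge handle, axis 45 mm above the tote's underside; fingertips may reach 22 mm below the axis, clear of the bushes
- clip_seat (a point): where the bar's middle belongs in the fork clip: on the axis of the seated bar, 60 mm above the bench. The bar lies along this y axis (either way round), z up. Press the bar straight down at x = 0: 5 to 12 N opens the jaw until the bar drops under the tongue tips and the jaw shuts over it
- clip: the fork clip, fixed to the bench, origin under its base plate (85 x 145 mm, 8 mm thick), axes as the seat's. Two forks at y = +-58 mm, 12 mm wide; free between them for fingers. Each has a fixed prong at -x and a sloping sprung tongue at +x, both 88 mm high, forming a mouth that narrows from 24 mm at the top
- jaw (a joint): opening angle of the clip's sprung jaw (both tongues move as one), rad: 0 closed, up to 0.6 open; springs shut by itself; about 0.15 as the bar passes
- bush0_mid (a point): centre of brass bush 1 of 4: loose upright ring-shaped cylinder 18 mm in diameter, 14 mm high, on the tote's floor; slippery, slides when the floor slopes more than about 7 to 11 degrees; along a wall it rubs on that too: tilt 30 to 38 degrees towards the corner, leaning first to one wall, then the other
- bush1_mid (a point): centre of brass bush 2 of 4: loose upright ring-shaped cylinder 18 mm in diameter, 14 mm high, on the tote's floor; slippery, slides when the floor slopes more than about 7 to 11 degrees; along a wall it rubs on that too: tilt 30 to 38 degrees towards the corner, leaning first to one wall, then the other
- bush2_mid (a point): centre of brass bush 3 of 4: loose upright ring-shaped cylinder 18 mm in diameter, 14 mm high, on the tote's floor; slippery, slides when the floor slopes more than about 7 to 11 degrees; along a wall it rubs on that too: tilt 30 to 38 degrees towards the corner, leaning first to one wall, then the other
- bush3_mid (a point): centre of brass bush 4 of 4: loose upright ring-shaped cylinder 18 mm in diameter, 14 mm high, on the tote's floor; slippery, slides when the floor slopes more than about 7 to 11 degrees; along a wall it rubs on that too: tilt 30 to 38 degrees towards the corner, leaning first to one wall, then the other
- wrench: a wrench lying near the robot on its left; bystander, leave alone
- driver: a screwdriver lying on the right; bystander, leave alone
- tin: a small pale upright round tin, 44 mm across, 55 mm high, between tote and clip; bystander, leave alone
- vblock: a steel V-block, 45 x 35 mm, 30 mm high, between tote and clip; bystander, leave alone

How it is judged:
On the way, in this order (a step that is already met when the one before it is completed fails the run):
1. the bar sits in the fork clip, the jaw closed over it (horizontal distance between bar_mid and clip_seat below 0.016 m and x of bar_mid in the frame of clip_seat between -0.003 and 0.003 m and z of bar_mid in the frame of clip_seat between -0.003 and 0.003 m and angle between the y axis of bar_mid and the y axis of clip_seat, either way round below 0.06 rad and value of joint jaw below 0.05 rad), for 0.2 s.
2. the tote is held up, tilted, with all bushes in the pouring corner (distance between each of bush0_mid, bush1_mid, bush2_mid, bush3_mid and tote_corner below 0.07 m and z of each of bush0_mid, bush1_mid, bush2_mid, bush3_mid in the frame of tote_corner above -0.003 m and x of each of bush0_mid, bush1_mid, bush2_mid, bush3_mid in the frame of tote_corner above 0 m and y of each of bush0_mid, bush1_mid, bush2_mid, bush3_mid in the frame of tote_corner below 0 m and angle between tote_grip's own z axis and vertical above 0.2 rad and height (world z) of tote_corner above 0.02 m and contact force between the fingers and tote above 2 N), for 0.2 s.
At the end, for the whole second after the job is handed in: Bar in the clip (3 mm across and in height, 16 mm along, 0.06 rad; jaw under 0.05 rad); tote held by the fingers, still, touching no other tool, tilted over 0.2 rad, its pouring corner over 20 mm above the bench; all four bush centres inside it within 70 mm of that inner corner (all of step 1 and all of step 2 and linear speed of tote below 0.03 m/s and angular speed of tote below 0.15 rad/s and contact force between tote and wrench below 0.3 N and contact force between tote and driver below 0.3 N and contact force between tote and tin below 0.3 N and contact force between tote and vblock below 0.3 N and contact force between tote and clip below 0.3 N); the arm keeps its last pose, push and grip.
It fails at once if another tool on the bench was disturbed (moved more than 40 mm) (distance of any of wrench, driver, tin, vblock from where it was at the start of the episode above 0.04 m).
It also fails if it takes over 67 s, if anything falls off the work surface, if the arm or the gripper's body presses on something with over 40 N, if the wrist force passes 120 N, or if a joint passes its speed limit or range.

## Robot

A 6-joint arm with a two-finger parallel gripper is mounted at the origin on the work surface. World frame = base frame: x ahead of the robot, y to its left, z up, the work surface at z = 0. Lengths are in m, angles in rad, forces in N, time in s.
With the tool pointing down it reaches from about 0.35 to 1 m from the base axis. Payload 7.1 kg.
Tool frame: the origin (TCP) lies at the very end of the fingers, on their centre line; the grasp point (between the pads) lies 19 mm behind it; z points along the fingers, y is the direction in which the jaws open and shut (so a half turn about z gives the same grasp; the last joint's range is limited). The gripper opens to 85 mm and grips with 20 to 120 N. Pads are 22 mm wide; open, the fingers measure 114 mm over their backs; the gripper's body (76 mm by 85 mm) begins 54 mm behind the grasp point. The pads swing forward as they close: fully open they stand 13 mm farther back than shut.
Start: joints at [-0.019, 0.423, 1.63, -0, 1.089, -0.019], TCP at [0.625, 0, 0.203] pointing down, gripper open.
Joint ranges: [-3, 3], [-0.9, 2.11], [0.09, 2.58], [-1.31, 4.45], [0.11, 2.69], [-2.54, 2.54]. Speed limits (rad/s): [2.39, 2.39, 3.01, 3.14, 3.14, 3.14].

## Interface

Orientations are given as a unit quaternion [w, x, y, z].
In Python, from workcell import bot gives the robot as it stands.
- The arm moves only by the shell command python3 -m jog 'ROWS'. ROWS is a JSON object of lists of equal length, an entry for each row: "travel": the shift along the tool's x, y, z in cm, a list of three; "spin": the turn about the tool's z in degrees; "grip": the finger opening in cm, from 0 to 8.54. A call has 1 to 5 rows; each row shifts and turns the pose as measured when the row begins, along the tool's axes as they then stand; what a row does not reach is not made up. A row lasts 1/12 s, in which the tool goes at most 41.7 mm and 7.16 degrees, less where a joint would pass 70% of its speed; a pose out of reach is approached as far as the arm can. A call is refused whole if a number of a shift passes 4.17 or a number of a turn 7.16, either way. A call with a gripper value outside its range is refused whole. The fingers move at their own pace and stop on an object; the grip force is fixed at half the most. Time passes only in rows, so rows that do not move let the fingers close. It gives the time, the measured TCP pose, the force and the opening at its end, in the units of the state.
- bot.observe(): the state, without advancing time (a new reading comes with each control period).
- bot.grab_frame(name): name is "scene" or "side" or "wrist"; returns a dict with "color" (420x560x3 uint8, blue, green, red), "camera_matrix" (3x3 intrinsics, pixels), "rvec" (rotation vector, rad) and "tvec" (3), from world to camera coordinates, as OpenCV has them. Camera axes: x right, y down, z forward; pixel columns grow to the right and rows downward; lengths in m; the calibration is good to about 2 mm. A picture is of the moment at which its call begins. There is no depth.
- bot.close_job(): hands the job in, once; it reports no verdict.
Trained networks look in a picture, given as the dict that the camera call returned (one of the last four; its "shot" number tells which), for a name from the list of things; names that differ only in an ending like _2 or _b are one class to them, and where a whole thing is asked for, a point or a joint stands for the part that bears it (a point fixed in the world has none). Each returns a list of dicts, best first, with "p" (0 to 1); they miss things now and then, are a little off and sometimes report something else, mostly with a low value. They report only what shows in the picture. A call takes as long as a camera call.
- bot.trace(picture, label): "pixels" (420x560 bool, what is visible of it) and "centre" ([column, row] in pixels, amid what is visible of it).
The state is a dict: "t": time; "joints": joint angles; "dq": joint speeds; "joint_torque": joint torques, N m; "tool_pos": TCP position; "tool_rot": TCP orientation; "force": force on the tool from outside, world axes, zero at the start; "torque": the same for the moment, N m; "width": finger opening in m.
Only numpy, scipy, OpenCV 4.12 (cv2) and the standard library are available. Lean on these libraries where they do the work, as an engineer would, in place of code of your own. Each camera call takes 0.05 s, during which the arm holds its last target.

## Working session

There is one attempt and no reset: what is moved stays moved. The work goes in short steps, Python scripts to look and compute and a shell command to move; the robot and the scene stay as the last step left them, time stands still between calls to the robot, and variables do not carry over. Pictures are saved under pics/ and viewed, and the job is handed in when it is done.

```bash
ls; mkdir -p pics
cat > h.py <<'E'
import numpy as np, cv2
from workcell import bot
from scipy.spatial.transform import Rotation as R
def save(f,name): cv2.imwrite('pics/'+name+'.png',f['color'])
def cam(f):
    K=np.array(f['camera_matrix'],float);Rm=cv2.Rodrigues(np.array(f['rvec'],float))[0];t=np.array(f['tvec'],float).ravel()
    return K,Rm,t
def proj(f,P):
    return cv2.projectPoints(np.array(P,float).reshape(-1,3),np.array(f['rvec'],float),np.array(f['tvec'],float),np.array(f['camera_matrix'],float),None)[0].reshape(-1,2)
def onz(f,uv,z):
    K,Rm,t=cam(f);uv=np.array(uv,float).reshape(-1,2)
    d=np.c_[uv,np.ones(len(uv))]@np.linalg.inv(K).T@Rm
    c=-Rm.T@t
    return c+d*((z-c[2])/d[:,2])[:,None]
E
python3 - <<'E'
from h import *
s=bot.observe();print({k:np.round(v,3).tolist() for k,v in s.items()})
print([x for x in dir(bot) if x[0]!='_'])
for n in ['scene','side','wrist']:
    f=bot.grab_frame(n);save(f,n+'0');print(n,f['shot'],np.round(-cam(f)[1].T@cam(f)[2],3))
    for l in ['tote','bar_mid','clip','bush0_mid','tin','vblock','driver','wrench','tote_grip']:
        r=bot.trace(f,l);print(l,[(round(x['p'],2),np.round(x['centre'],1).tolist(),int(x['pixels'].sum())) for x in r][:5])
E
```

```text
pics
{'t': 0.0, 'joints': [-0.019, 0.424, 1.631, -0.0, 1.089, -0.019], 'dq': [0.001, -0.001, 0.001, -0.0, 0.001, 0.001], 'joint_torque': [0.001, -55.738, -28.174, 0.0, 0.007, 0.0], 'tool_pos': [0.624, 0.0, 0.203], 'tool_rot': [-0.001, 0.707, 0.707, -0.001], 'force': [-0.033, 0.911, -0.534], 'torque': [0.021, -0.005, 0.016], 'width': 0.086}
['PlanningError', 'close_job', 'grab_frame', 'observe', 'trace']
scene 1 [ 0.873 -0.731  1.246]
tote [(0.9, [261.7, 229.7], 4341)]
bar_mid [(0.75, [278.5, 244.1], 293)]
clip [(0.55, [331.3, 162.3], 257)]
bush0_mid []
tin [(0.77, [351.1, 200.9], 274), (0.42, [330.5, 160.6], 304), (0.3, [281.6, 171.5], 182)]
vblock [(0.59, [283.0, 174.2], 171)]
driver [(0.89, [212.8, 345.0], 434)]
wrench [(0.71, [263.6, 155.1], 265)]
tote_grip [(0.86, [263.4, 231.1], 4107)]
side 2 [ 0.438 -0.988  0.635]
tote [(0.8, [270.3, 261.1], 7233)]
bar_mid [(0.76, [299.5, 260.1], 377)]
clip [(0.8, [276.4, 178.8], 1293)]
bush0_mid [(0.43, [242.9, 211.1], 306), (0.23, [272.3, 165.3], 209), (0.16, [318.3, 398.1], 1320)]
tin [(0.93, [331.3, 206.8], 440), (0.55, [314.5, 263.6], 62)]
vblock [(0.79, [242.7, 211.8], 356)]
driver [(0.7, [318.2, 396.8], 1443), (0.33, [273.5, 260.1], 7065)]
wrench [(0.62, [205.9, 207.2], 360)]
tote_grip [(0.69, [270.0, 261.0], 7242)]
wrist 3 [0.625 0.078 0.375]
tote [(0.86, [155.0, 279.7], 21019)]
bar_mid [(0.85, [226.5, 325.1], 1555)]
clip [(0.67, [180.8, 8.4], 870)]
bush0_mid []
tin [(0.6, [320.6, 117.4], 1774)]
vblock [(0.71, [101.3, 120.3], 2064), (0.45, [11.0, 89.7], 2495)]
driver [(0.53, [254.4, 296.8], 180), (0.4, [119.6, 305.7], 221), (0.17, [221.9, 328.3], 1416)]
wrench [(0.87, [12.3, 87.9], 2598), (0.16, [154.1, 278.7], 20596)]
tote_grip [(0.67, [155.0, 281.6], 21516)]
```

View pics/scene0.png

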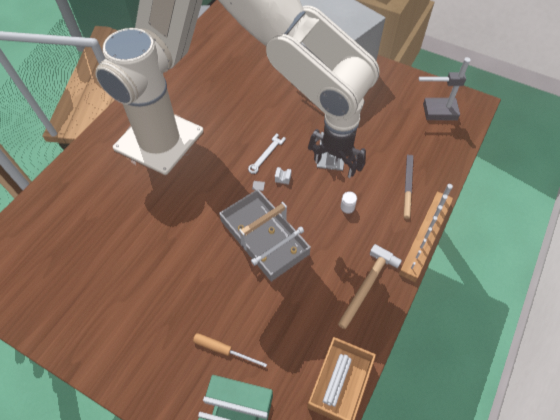

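View pics/side0.png

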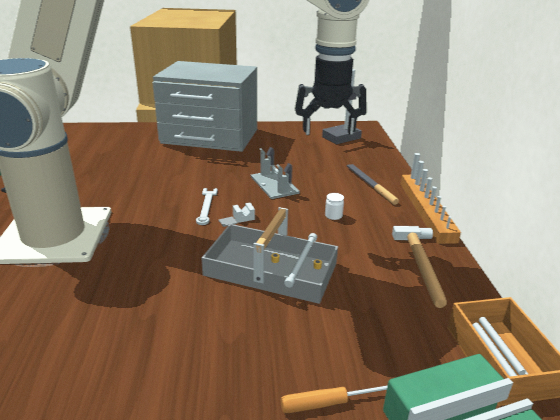

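View pics/wrist0.png

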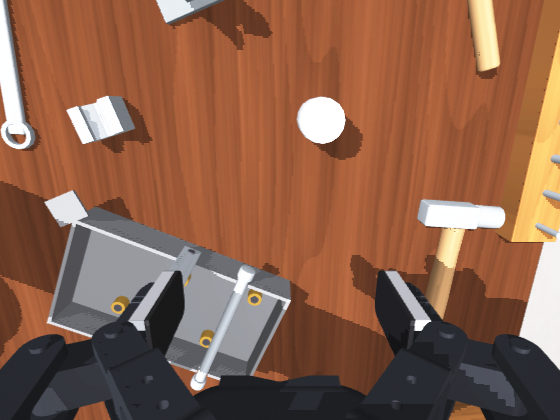

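The wrist picture shows the tote with its pouring lip at (66,208), the bar knobs at (247,273) and (198,380), and the tin at (321,120). The side picture shows the clip at (275,178). I'll zoom in for better measurements.

Run:
```python
from h import *
w=cv2.imread('pics/wrist0.png');s=cv2.imread('pics/side0.png');c=cv2.imread('pics/scene0.png')
cv2.imwrite('pics/w0z.png',cv2.resize(w[190:400,30:310],None,fx=2.8,fy=2.8,interpolation=cv2.INTER_CUBIC))
cv2.imwrite('pics/s0z.png',cv2.resize(s[135:310,190:350],None,fx=3.4,fy=3.4,interpolation=cv2.INTER_CUBIC))
cv2.imwrite('pics/c0z.png',cv2.resize(c[140:290,210:370],None,fx=4,fy=4,interpolation=cv2.INTER_CUBIC))
```

```text
(no output)
```

View pics/w0z.png

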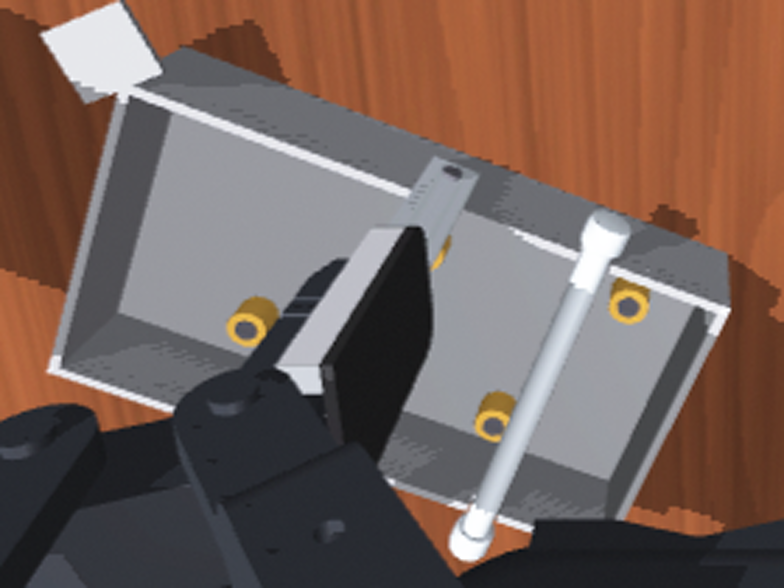

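View pics/s0z.png

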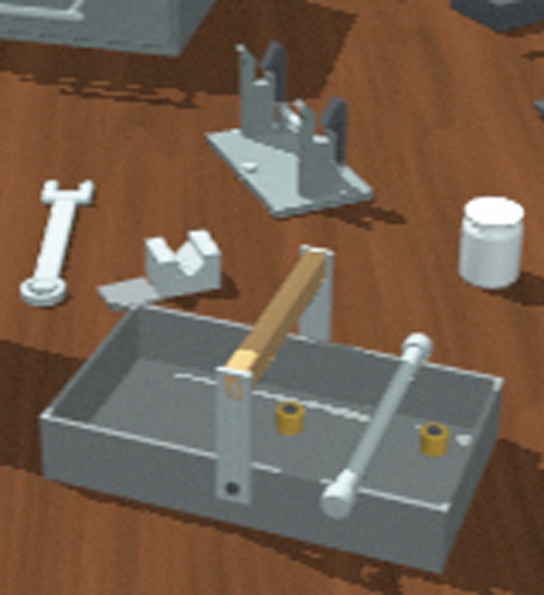

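View pics/c0z.png

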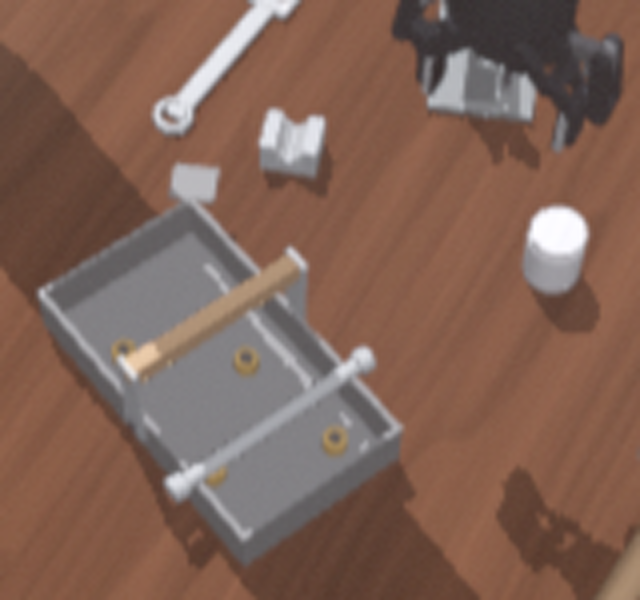

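```bash
cat > fit.py <<'E'
from h import *
from scipy.optimize import least_squares
def fit(pts,x0):
    # pts: list (frame, uv, local xyz); pose x,y,yaw on the bench
    def res(p):
        c,s=np.cos(p[2]),np.sin(p[2]);out=[]
        for f,uv,l in pts:
            l=np.array(l);W=[p[0]+c*l[0]-s*l[1],p[1]+s*l[0]+c*l[1],l[2]]
            out+=list(proj(f,W)[0]-uv)
        return np.array(out)
    r=least_squares(res,x0,loss='soft_l1');return r.x,res(r.x).reshape(-1,2)
E
python3 - <<'E'
from fit import *
F={n:bot.grab_frame(n) for n in ['scene','side','wrist']}
h=.045;mp=(-.125,.07,h);pp=(.125,.07,h);mm=(-.125,-.07,h);pm=(.125,-.07,h)
w,s,c=F['wrist'],F['side'],F['scene']
P=[(w,(73.6,223.2),mp),(w,(290.4,300.7),pp),(w,(48.6,322.1),mm),
(s,(202.6,256.8),mm),(s,(321.2,284.1),pm),(s,(337,247),pp),(s,(230.3,226.2),mp),
(c,(220.5,213.3),mm),(c,(257,190.5),mp),(c,(310,247.5),pp),(c,(271.8,274.3),pm)]
x,r=fit(P,[.55,0,0]);print('tote',x,'\n',r.round(1))
k1=(0,.082,h);k2=(0,-.082,h)
B=[(w,(246,275.7),k1),(w,(197.9,382.9),k2),(s,(312.6,237.9),k1),(s,(289.4,282),k2),(c,(300.8,230),k1),(c,(254.5,261.8),k2)]
x2,r=fit(B,[x[0],x[1],x[2]]);print('bar',x2,'\n',r.round(1))
c0,s0=np.cos(x[2]),np.sin(x[2]);print('bar exp',x[0]+.066*c0,x[1]+.066*s0)
# clip base
u=lambda a:(190+a[0]/3.4,135+a[1]/3.4)
print('clip base',onz(s,[u((207,137)),u((278,213)),u((372,192))],.008))
print('prong tops',onz(s,[u((241,47)),u((300,103)),u((272,45)),u((340,100))],.088))
print('tin',onz(s,[(331.3,206.8)],.027),onz(c,[(351,201)],.027),'vb',onz(s,[(243,212)],.015),onz(c,[(283,174)],.015))
print('wrench',onz(c,[(263.6,155)],.01),'driver',onz(c,[(212.8,345)],.01))
E
```

```text
tote [ 0.49568372 -0.15280301 -0.40153426] 
 [[ 0.5 -3.4]
 [ 0.4 -0.6]
 [-0.2  1. ]
 [-1.2  1.6]
 [ 0.1  2. ]
 [ 1.  -0.5]
 [-0.9 -2. ]
 [-1.8  0.4]
 [ 0.3 -1. ]
 [ 0.2  0. ]
 [-1.3  1.3]]
bar [ 0.55557926 -0.17995928 -0.40652457] 
 [[ 0.2 -1. ]
 [ 0.4 -1.2]
 [-0.1  0.6]
 [-0.5  1.3]
 [-0.9  1.2]
 [-1.1  0.9]]
bar exp 0.5564342397276768 -0.178597854388435
clip base [[0.4634763  0.28243881 0.008     ]
 [0.51534489 0.14813937 0.008     ]
 [0.59205427 0.18017049 0.008     ]]
prong tops [[0.49198321 0.28603786 0.088     ]
 [0.53279201 0.17702081 0.088     ]
 [0.51767067 0.28956083 0.088     ]
 [0.56399448 0.1815807  0.088     ]]
tin [[0.65799739 0.06185924 0.027     ]] [[0.66942884 0.07256887 0.027     ]] vb [[0.43902486 0.06444893 0.015     ]] [[0.43693355 0.06866461 0.015     ]]
wrench [[0.34287681 0.10819784 0.01      ]] driver [[ 0.5418539  -0.49393158  0.01      ]]
```

```bash
python3 -m jog '{"travel":[[-3.6,-1.4,0],[-3.6,-1.4,0],[-3.6,-1.4,0],[-3.6,-1.4,0],[-3.6,-1.4,0]],"spin":[0,0,0,0,0],"grip":[4.5,4.5,4.5,4.5,4.5]}'
python3 -m jog '{"travel":[[0,0,0],[0,0,0],[0,0,0],[0,0,0],[0,0,0]],"spin":[7,7,7,2,0],"grip":[4.5,4.5,4.5,4.5,4.5]}'
cat > st.py <<'E'
from h import *
import sys
def st():
    s=bot.observe();q=s['tool_rot'];M=R.from_quat([q[1],q[2],q[3],q[0]]).as_matrix()
    return s,M
def rep(target=None,yaw=None):
    s,M=st();y=M[:,1]
    print('t',round(s['t'],2),'tcp',np.round(s['tool_pos'],4),'tooly ang',round(np.degrees(np.arctan2(y[1],y[0])),2),'z',np.round(M[:,2],3),'F',np.round(s['force'],1),'w',round(s['width'],4),'q',np.round(s['joints'],2))
    if target is not None: print('travel cm',np.round(100*M.T@(np.array(target)-s['tool_pos']),2))
    if yaw is not None: print('spin',round(((np.degrees(np.arctan2(y[1],y[0]))-yaw)+90)%180-90,2))
if __name__=='__main__':
    a=[float(v) for v in sys.argv[1:]]
    rep(a[:3] if len(a)>=3 else None,a[3] if len(a)>3 else None)
E
python3 st.py .5555 -.1795 .2 -23.1
```

```text
t: 2.07
tool_pos: [0.5567, -0.1787, 0.2032]
tool_rot: [0.001, 0.703, 0.711, 0.002]
force: [0.7, 0.2, 0.5]
width: 0.045
t: 2.48
tool_pos: [0.5527, -0.1885, 0.2037]
tool_rot: [0.001, 0.836, 0.548, 0.001]
force: [-0.6, 0.2, 0.2]
width: 0.045
t 2.48 tcp [ 0.5527 -0.1885  0.2037] tooly ang -23.51 z [ 0.003 -0.001 -1.   ] F [-0.6  0.2  0.2] w 0.045 q [-0.35  0.36  1.72  0.    1.05  0.06]
travel cm [ 0.94 -0.11  0.37]
spin -0.41
```

```bash
python3 -m jog '{"travel":[[0.9,-0.1,0],[0,0,0],[0,0,0]],"spin":[-0.4,0,0],"grip":[4.5,4.5,4.5]}'
python3 - <<'E'
from st import *
rep([.5555,-.1795,.2],-23.1)
for n in ['wrist','side']:
    f=bot.grab_frame(n);save(f,n+'1')
    r=bot.trace(f,'bar_mid')
    for x in r[:1]:
        c=cv2.minAreaRect(np.argwhere(x['pixels'])[:,::-1].astype(np.float32));print(n,x['p'],x['centre'],onz(f,[x['centre']],.045),c)
E
```

```text
t: 2.73
tool_pos: [0.5558, -0.179, 0.2038]
tool_rot: [0.001, 0.833, 0.553, 0.001]
force: [0.2, 0.9, 0.3]
width: 0.0449
t 2.73 tcp [ 0.5558 -0.179   0.2038] tooly ang -22.87 z [ 0.003 -0.001 -1.   ] F [0.2 0.9 0.3] w 0.0449 q [-0.33  0.36  1.73  0.    1.05  0.07]
travel cm [-0.06 -0.    0.38]
spin 0.23
wrist 0.7 [280.2, 172.5] [[ 0.56156055 -0.16935727  0.045     ]] ((278.5, 176.5), (173.0, 19.0), 90.0)
side 0.7 [296.8, 263.5] [[ 0.54466301 -0.19340126  0.045     ]] ((299.6000061035156, 259.8000183105469), (8.944271087646484, 59.032188415527344), 26.56505012512207)
```

View pics/wrist1.png

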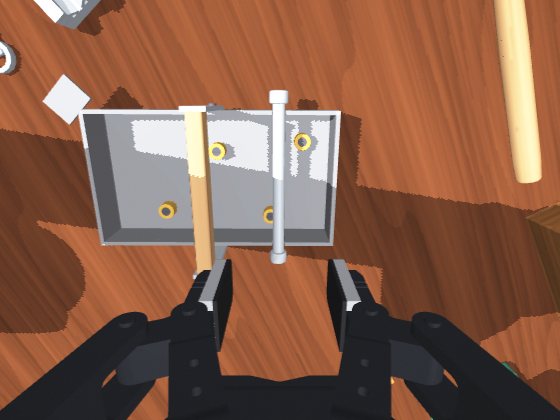

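The wrist picture shows the bar knobs at (279,97) and (278,257), with the bar centred and parallel between the pads at columns 232 and 328.

Run:
```python
from st import *
f=bot.grab_frame('wrist')
p=onz(f,[(279,97),(278.3,257)],.045);print(p,p.mean(0),np.linalg.norm(p[0]-p[1]),np.degrees(np.arctan2(*(p[0]-p[1])[[1,0]])))
rep(list(p.mean(0)[:2])+[.026],-23.1)
```

```text
[[ 0.58860099 -0.10263895  0.045     ]
 [ 0.52286962 -0.25547933  0.045     ]] [ 0.55573531 -0.17905914  0.045     ] 0.16637545748616392 66.72912952610443
t 2.98 tcp [ 0.5556 -0.1794  0.2037] tooly ang -22.96 z [ 0.003 -0.001 -1.   ] F [-0.6  0.4  0. ] w 0.0448 q [-0.33  0.36  1.73  0.    1.05  0.07]
travel cm [ 0.02 -0.06 17.77]
spin 0.14
```

```bash
python3 -m jog '{"travel":[[0,0,4],[0,0,4],[0,0,4],[0,0,3],[0,0,0]],"spin":[0,0,0,0,0],"grip":[4.5,4.5,4.5,4.5,4.5]}'
python3 st.py .5556 -.1791 .026 -23.2
```

```text
t: 3.4
tool_pos: [0.5618, -0.1815, 0.0535]
tool_rot: [0.006, 0.833, 0.553, 0.005]
force: [-0.7, -0.1, -0.2]
width: 0.0454
t 3.4 tcp [ 0.5618 -0.1815  0.0535] tooly ang -22.89 z [ 0.016 -0.005 -1.   ] F [-0.7 -0.1 -0.2] w 0.0454 q [-0.33  0.57  1.8   0.    0.75  0.07]
travel cm [-0.02 -0.71  2.74]
spin 0.31
```

```bash
python3 -m jog '{"travel":[[0,-0.7,1],[0,0,1.5],[0,0,0]],"spin":[0.3,0,0],"grip":[4.5,4.5,4.5]}'
python3 st.py .5556 -.1791 .026 -23.2
```

```text
t: 3.65
tool_pos: [0.5559, -0.1791, 0.0286]
tool_rot: [0.006, 0.835, 0.551, 0.005]
force: [-0.5, -0.1, 0.7]
width: 0.0451
t 3.65 tcp [ 0.5559 -0.1791  0.0286] tooly ang -23.19 z [ 0.014 -0.004 -1.   ] F [-0.5 -0.1  0.7] w 0.0451 q [-0.33  0.61  1.82  0.    0.7   0.07]
travel cm [-0.01 -0.03  0.26]
spin 0.01
```

```bash
python3 -m jog '{"travel":[[0,0,0.25],[0,0,0],[0,0,0],[0,0,0],[0,0,0]],"spin":[0,0,0,0,0],"grip":[4.5,0.8,0.8,0.8,0.8]}'
python3 -m jog '{"travel":[[0,0,0],[0,0,0]],"spin":[0,0],"grip":[0.8,0.8]}'
python3 st.py .5556 -.1791 .026 -23.2
```

```text
t: 4.07
tool_pos: [0.5599, -0.1806, 0.0325]
tool_rot: [0.009, 0.835, 0.551, 0.007]
force: [-0.5, -0.5, 0.2]
width: 0.0083
t: 4.23
tool_pos: [0.5608, -0.1809, 0.034]
tool_rot: [0.01, 0.835, 0.551, 0.008]
force: [-0.3, 0.1, 0.2]
width: 0.0079
t 4.23 tcp [ 0.5608 -0.1809  0.034 ] tooly ang -23.18 z [ 0.024 -0.008 -1.   ] F [-0.3  0.1  0.2] w 0.0079 q [-0.33  0.6   1.82  0.    0.7   0.07]
travel cm [-0.04 -0.57  0.78]
spin 0.02
```

Run:
```python
from st import *
for n in ['wrist','side']:
    f=bot.grab_frame(n);save(f,n+'2')
    if n=='side': cv2.imwrite('pics/side2z.png',cv2.resize(f['color'][150:310,190:370],None,fx=3.4,fy=3.4))
rep()
```

```text
t 4.33 tcp [ 0.5607 -0.1809  0.0337] tooly ang -23.18 z [ 0.023 -0.008 -1.   ] F [0.5 0.5 0.4] w 0.0083 q [-0.33  0.6   1.82  0.    0.7   0.07]
```

View pics/wrist2.png

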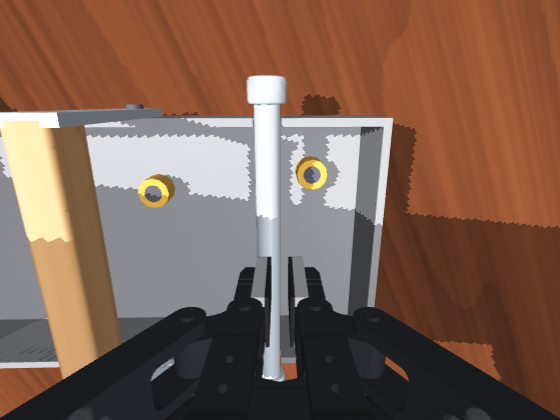

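View pics/side2z.png

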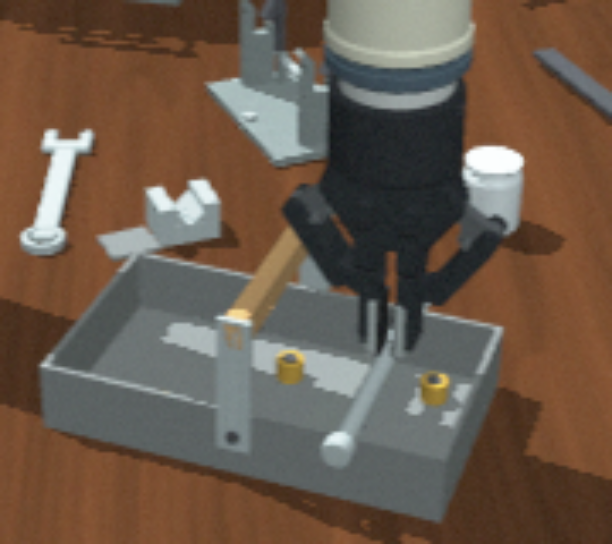

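Run:
```python
from st import *
f=bot.grab_frame('wrist')
s,M=st();print(proj(f,[s['tool_pos'],s['tool_pos']-M[:,2]*.019,[.5886,-.1026,.045],[.5556,-.1791,.045]]))
print('knob',onz(f,[(267,88)],.045))
cv2.imwrite('pics/w3z.png',cv2.resize(f['color'][200:400,160:400],None,fx=3.2,fy=3.2))
f=bot.grab_frame('side');print(proj(f,[s['tool_pos'],s['tool_pos']-M[:,2]*.019,[.5886,-.1026,.045],[.5556,-.1791,.045]]))
cv2.imwrite('pics/s3z.png',cv2.resize(f['color'][200:300,260:350],None,fx=6,fy=6))
```

```text
[[278.35709773 247.68711584]
 [278.23500174 263.11740996]
 [267.62725973  91.65520283]
 [268.99814789 257.25341652]]
knob [[ 0.5889722  -0.10105049  0.045     ]]
[[303.68819638 264.1711871 ]
 [303.90660013 256.53512034]
 [312.63433969 237.97343494]
 [301.4320329  259.15815997]]
```

View pics/w3z.png

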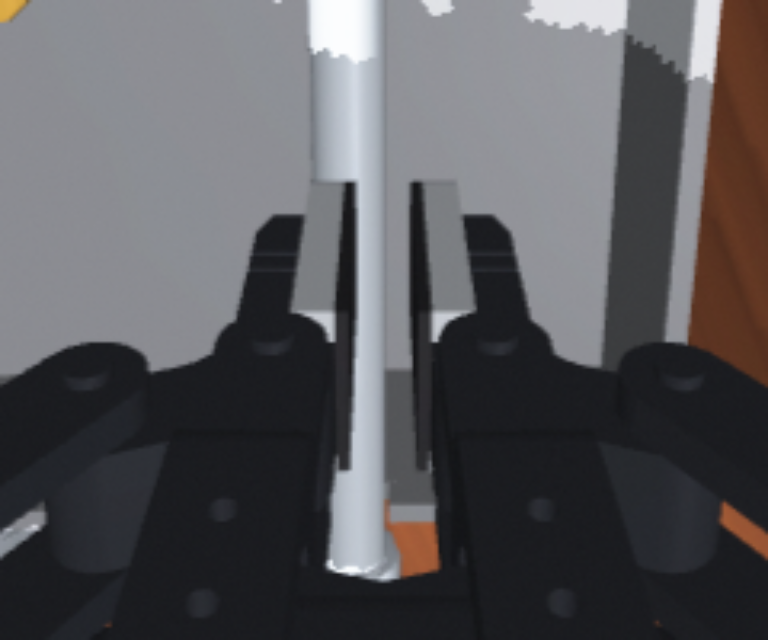

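View pics/s3z.png

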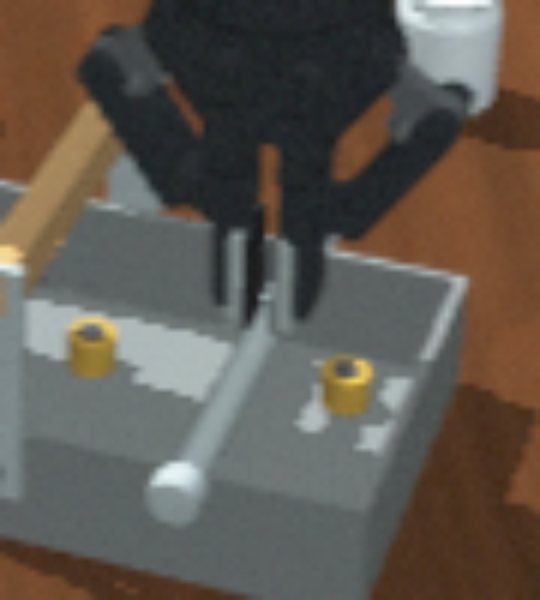

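Run:
```python
from st import *
f=bot.grab_frame('wrist')
s,M=st();T=s['tool_pos']
for d in np.arange(0,.05,.005):
    print(round(d,3),proj(f,[T+M@[.011,.004,-d],T+M@[.011,-.004,-d],T+M@[-.011,.004,-d]]).round(0).tolist())
rep()
```

```text
0.0 [[286.0, 230.0], [271.0, 230.0], [286.0, 265.0]]
0.005 [[286.0, 233.0], [271.0, 233.0], [286.0, 269.0]]
0.01 [[286.0, 237.0], [271.0, 237.0], [286.0, 274.0]]
0.015 [[286.0, 240.0], [271.0, 240.0], [286.0, 278.0]]
0.02 [[286.0, 244.0], [270.0, 244.0], [286.0, 283.0]]
0.025 [[287.0, 248.0], [270.0, 248.0], [286.0, 288.0]]
0.03 [[287.0, 253.0], [270.0, 253.0], [287.0, 294.0]]
0.035 [[287.0, 258.0], [270.0, 258.0], [287.0, 300.0]]
0.04 [[287.0, 263.0], [269.0, 263.0], [287.0, 306.0]]
0.045 [[288.0, 268.0], [269.0, 268.0], [287.0, 312.0]]
t 4.48 tcp [ 0.5604 -0.1808  0.0333] tooly ang -23.18 z [ 0.023 -0.007 -1.   ] F [-0.2 -0.7  0.1] w 0.0082 q [-0.33  0.6   1.82  0.    0.7   0.07]
```

```bash
python3 - <<'E'
from st import *
f=bot.grab_frame('wrist')
s,M=st();T=s['tool_pos'];K,Rm,t=cam(f)
print('cam in tool',M.T@(-Rm.T@t-T), 'axis',M.T@Rm[2])
for d in np.arange(0,.05,.006):
    print(round(d,3),proj(f,[T+M@[.011,.0425,-d],T+M@[.011,-.0425,-d],T+M@[.011,.0225,-d],T+M@[.011,-.0225,-d]]).round(0).tolist())
E
python3 -c "
import cv2
w=cv2.imread('pics/wrist0.png');cv2.imwrite('pics/a.png',cv2.resize(w[240:420,60:480],None,fx=1.9,fy=1.9))
w=cv2.imread('pics/wrist1.png');cv2.imwrite('pics/b.png',cv2.resize(w[240:420,100:460],None,fx=2.2,fy=2.2))"
```

```text
cam in tool [ 0.07814211  0.00059826 -0.17220208] axis [-0.30609082 -0.00113736  0.95200164]
0.0 [[355.0, 230.0], [202.0, 230.0], [319.0, 230.0], [238.0, 230.0]]
0.006 [[357.0, 234.0], [200.0, 234.0], [320.0, 234.0], [237.0, 234.0]]
0.012 [[360.0, 238.0], [197.0, 238.0], [322.0, 238.0], [235.0, 238.0]]
0.018 [[363.0, 243.0], [194.0, 243.0], [323.0, 243.0], [234.0, 243.0]]
0.024 [[366.0, 248.0], [191.0, 248.0], [325.0, 248.0], [232.0, 248.0]]
0.03 [[369.0, 253.0], [188.0, 253.0], [326.0, 253.0], [231.0, 253.0]]
0.036 [[372.0, 259.0], [184.0, 259.0], [328.0, 259.0], [229.0, 259.0]]
0.042 [[376.0, 265.0], [181.0, 265.0], [330.0, 265.0], [227.0, 265.0]]
0.048 [[380.0, 271.0], [177.0, 271.0], [332.0, 271.0], [224.0, 271.0]]
```

View pics/a.png

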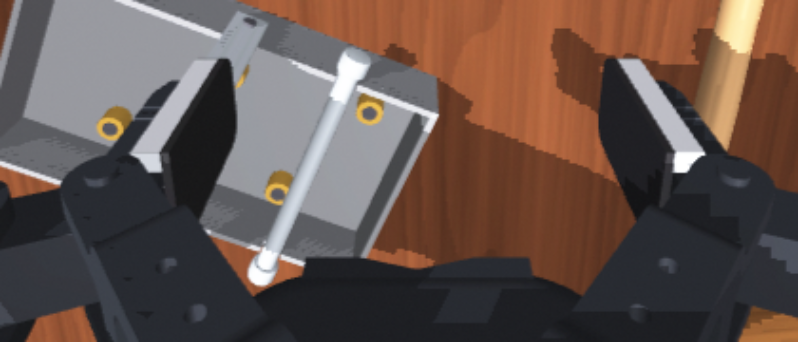

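View pics/b.png

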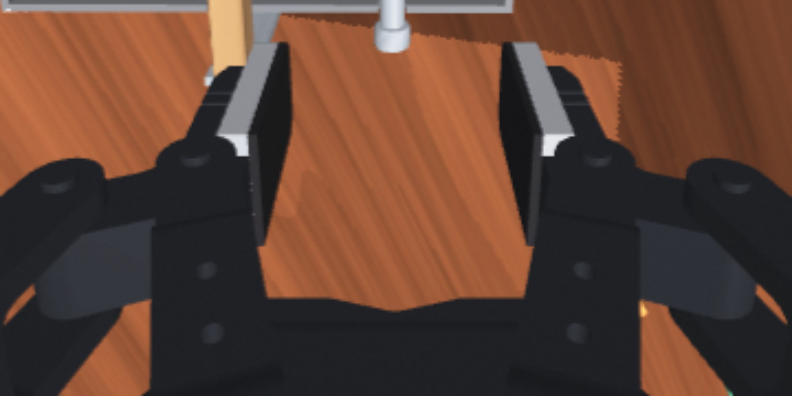

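```bash
python3 -m jog '{"travel":[[0,0,0],[0,0,0],[0,-0.5,0],[0,0,0]],"spin":[0,0,0,0],"grip":[4,4,4,4]}'
python3 st.py .5556 -.1791 .012 -23.2
```

```text
t: 4.87
tool_pos: [0.555, -0.1785, 0.0326]
tool_rot: [0.009, 0.835, 0.551, 0.007]
force: [-0.8, 0.7, -0.8]
width: 0.0399
t 4.87 tcp [ 0.555  -0.1785  0.0326] tooly ang -23.18 z [ 0.022 -0.007 -1.   ] F [-0.8  0.7 -0.8] w 0.0399 q [-0.33  0.6   1.83  0.    0.69  0.07]
travel cm [-0.03  0.03  2.06]
spin 0.02
```

```bash
python3 -m jog '{"travel":[[0,0,1],[0,0,1],[0,0,0]],"spin":[0,0,0],"grip":[4,4,4]}'
python3 - <<'E'
from st import *
rep([.5556,-.1791,.012],-23.2)
f=bot.grab_frame('side');cv2.imwrite('pics/s4z.png',cv2.resize(f['color'][200:300,260:350],None,fx=6,fy=6))
E
```

```text
t: 5.12
tool_pos: [0.5571, -0.1792, 0.0119]
tool_rot: [0.011, 0.835, 0.551, 0.008]
force: [3.0, -0.8, 0.3]
width: 0.0401
t 5.12 tcp [ 0.5571 -0.1792  0.0119] tooly ang -23.18 z [ 0.026 -0.008 -1.   ] F [ 3.  -0.8  0.3] w 0.0401 q [-0.33  0.63  1.83  0.    0.65  0.07]
travel cm [-0.05 -0.14 -0.02]
spin 0.02
```

View pics/s4z.png

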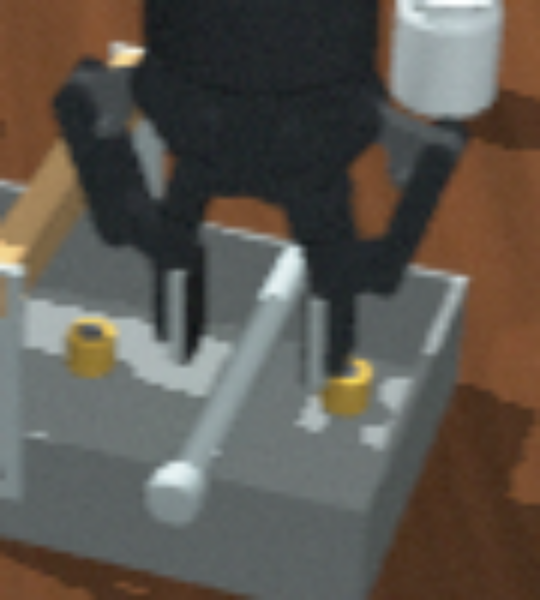

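```bash
python3 -m jog '{"travel":[[0,0,0],[0,0,0],[0,-0.1,0.4],[0,-0.1,0.4]],"spin":[0,0,0,0],"grip":[2.6,2.6,2.6,2.6]}'
python3 - <<'E'
from st import *
rep([.5556,-.1791,.004],-23.2)
f=bot.grab_frame('side');cv2.imwrite('pics/s5z.png',cv2.resize(f['color'][200:300,260:350],None,fx=6,fy=6))
f=bot.grab_frame('wrist');save(f,'w5')
E
```

```text
t: 5.5
tool_pos: [0.5575, -0.1793, 0.0047]
tool_rot: [0.012, 0.835, 0.551, 0.009]
force: [8.7, -3.3, 11.3]
width: 0.0257
t 5.5 tcp [ 0.5575 -0.1793  0.0047] tooly ang -23.19 z [ 0.029 -0.01  -1.   ] F [ 8.7 -3.3 11.3] w 0.0257 q [-0.33  0.64  1.83  0.    0.63  0.07]
travel cm [-0.06 -0.18  0.07]
spin 0.01
```

View pics/s5z.png

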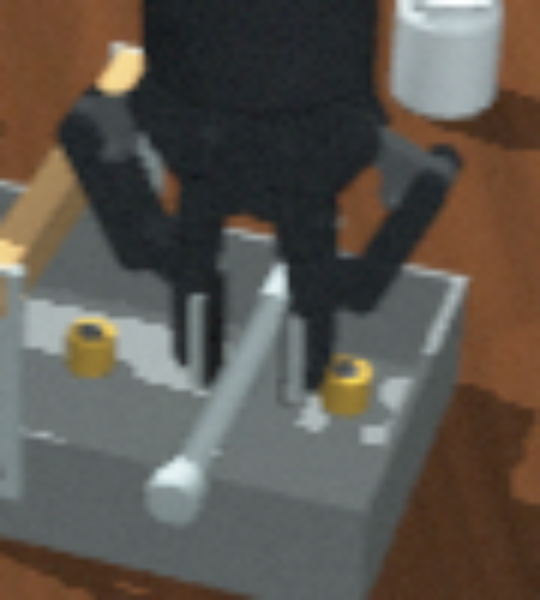

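View pics/w5.png

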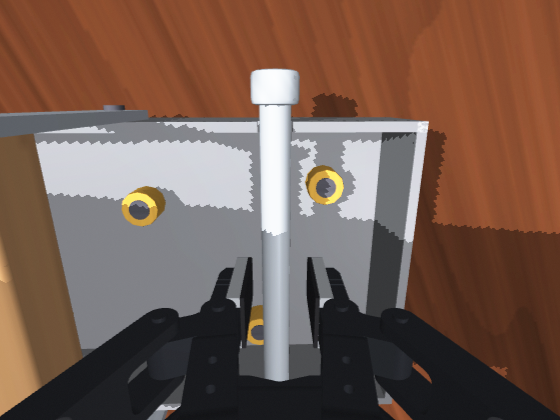

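```bash
python3 -m jog '{"travel":[[0,0,-0.1],[0,0,0],[0,0,0],[0,0,0]],"spin":[0,0,0,0],"grip":[0.6,0.6,0.6,0.6]}'
python3 st.py .5556 -.1791 .004 -23.2
```

```text
t: 5.93
tool_pos: [0.5568, -0.179, 0.0055]
tool_rot: [0.012, 0.835, 0.55, 0.009]
force: [0.7, -0.1, 0.2]
width: 0.0094
t 5.93 tcp [ 0.5568 -0.179   0.0055] tooly ang -23.19 z [ 0.028 -0.009 -1.   ] F [ 0.7 -0.1  0.2] w 0.0094 q [-0.33  0.64  1.84  0.    0.64  0.07]
travel cm [-0.05 -0.11  0.14]
spin 0.01
```

```bash
python3 -m jog '{"travel":[[0,0,0],[0,0,-1],[0,0,-2],[0,0,0]],"spin":[0,0,0,0],"grip":[0.6,0.6,0.6,0.6]}'
python3 - <<'E'
from st import *
rep()
f=bot.grab_frame('side');cv2.imwrite('pics/s6z.png',cv2.resize(f['color'][200:300,260:350],None,fx=6,fy=6))
f=bot.grab_frame('wrist');save(f,'w6')
E
```

```text
t: 6.27
tool_pos: [0.5535, -0.1778, 0.0351]
tool_rot: [0.009, 0.835, 0.551, 0.007]
force: [1.0, 0.1, -1.6]
width: 0.0098
t 6.27 tcp [ 0.5535 -0.1778  0.0351] tooly ang -23.18 z [ 0.023 -0.007 -1.   ] F [ 1.   0.1 -1.6] w 0.0098 q [-0.33  0.59  1.83  0.    0.69  0.07]
```

View pics/s6z.png

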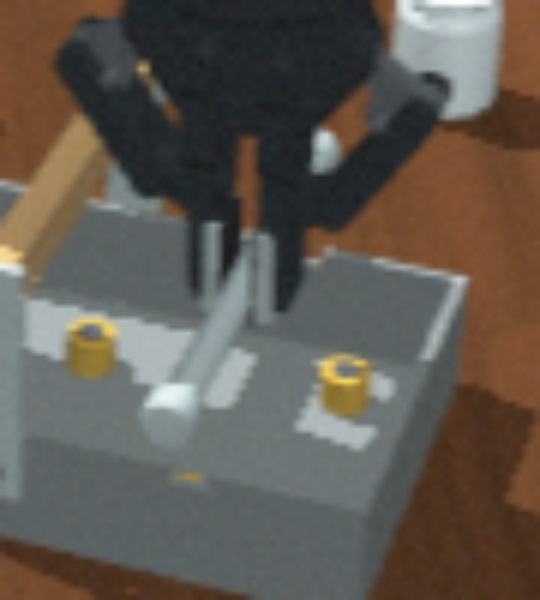

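View pics/w6.png

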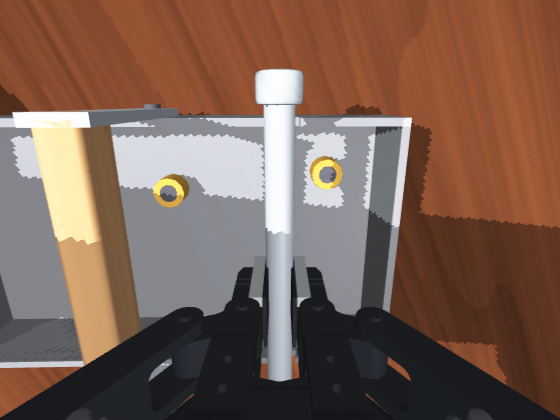

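```bash
python3 -m jog '{"travel":[[0,0,-2],[0,0,-4],[0,0,-4],[0,0,-4],[0,0,-2]],"spin":[0,0,0,0,0],"grip":[0.6,0.6,0.6,0.6,0.6]}'
python3 st.py .5278 .2313 .2 22
```

```text
t: 6.78
tool_pos: [0.5416, -0.1738, 0.1877]
tool_rot: [-0.001, 0.835, 0.551, -0.0]
force: [0.7, -0.4, -1.5]
width: 0.0096
t 6.78 tcp [ 0.5416 -0.1738  0.1877] tooly ang -23.18 z [-0.001  0.001 -1.   ] F [ 0.7 -0.4 -1.5] w 0.0096 q [-0.33  0.36  1.77  0.    1.01  0.07]
travel cm [ 36.7  -17.21  -1.19]
spin -45.18
```

```bash
python3 -m jog '{"travel":[[2,-1,-0.3],[3.6,-1.7,-0.3],[3.6,-1.7,-0.3],[3.6,-1.7,0],[3.6,-1.7,0]],"spin":[0,0,0,0,0],"grip":[0.6,0.6,0.6,0.6,0.6]}'
python3 -m jog '{"travel":[[3.6,-1.7,0],[3.6,-1.7,0],[3.6,-1.7,0],[3,-1.4,0],[2,-1,0]],"spin":[0,0,0,0,0],"grip":[0.6,0.6,0.6,0.6,0.6]}'
python3 -m jog '{"travel":[[0,0,0],[0,0,0],[0,0,0],[0,0,0],[0,0,0]],"spin":[-7,-7,-7,-7,-7],"grip":[0.6,0.6,0.6,0.6,0.6]}'
python3 st.py .5278 .2313 .2 22
```

```text
t: 7.2
tool_pos: [0.5373, 0.0055, 0.2009]
tool_rot: [0.004, 0.838, 0.546, 0.002]
force: [0.6, 0.5, -0.9]
width: 0.0095
t: 7.62
tool_pos: [0.5275, 0.1907, 0.1959]
tool_rot: [0.002, 0.838, 0.546, -0.0]
force: [1.2, -0.8, -1.0]
width: 0.0096
t: 8.03
tool_pos: [0.5228, 0.1977, 0.19]
tool_rot: [-0.001, 0.628, 0.778, -0.005]
force: [0.4, 0.5, -1.7]
width: 0.0094
t 8.03 tcp [0.5228 0.1977 0.19  ] tooly ang 12.19 z [-0.007 -0.006 -1.   ] F [ 0.4  0.5 -1.7] w 0.0094 q [ 0.34  0.35  1.78 -0.    1.02  0.13]
travel cm [ 3.18  1.19 -1.02]
spin -9.81
```

```bash
python3 -m jog '{"travel":[[0,0,0],[0,0,0],[0,0,0]],"spin":[-7,-2.8,0],"grip":[0.6,0.6,0.6]}'
python3 - <<'E'
from st import *
rep([.5278,.2313,.2],22)
for n in ['side','wrist','scene']:
    f=bot.grab_frame(n);save(f,n+'7')
    if n=='side': cv2.imwrite('pics/s7z.png',cv2.resize(f['color'][60:220,200:340],None,fx=4,fy=3.6))
    if n=='scene': cv2.imwrite('pics/c7z.png',cv2.resize(f['color'][90:210,260:400],None,fx=5,fy=5))
E
```

```text
t: 8.28
tool_pos: [0.5204, 0.1973, 0.1864]
tool_rot: [-0.003, 0.555, 0.832, -0.007]
force: [-0.3, -0.4, -1.3]
width: 0.0094
t 8.28 tcp [0.5204 0.1973 0.1864] tooly ang 22.64 z [-0.013 -0.008 -1.   ] F [-0.3 -0.4 -1.3] w 0.0094 q [ 0.34  0.35  1.79 -0.    1.02 -0.05]
travel cm [ 2.85  1.97 -1.39]
spin 0.64
```

View pics/s7z.png

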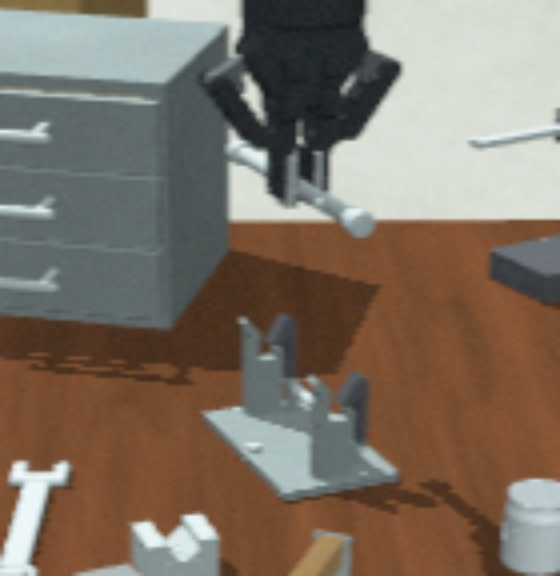

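View pics/wrist7.png

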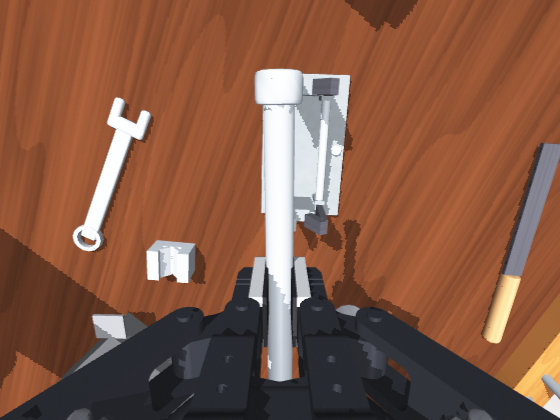

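View pics/c7z.png

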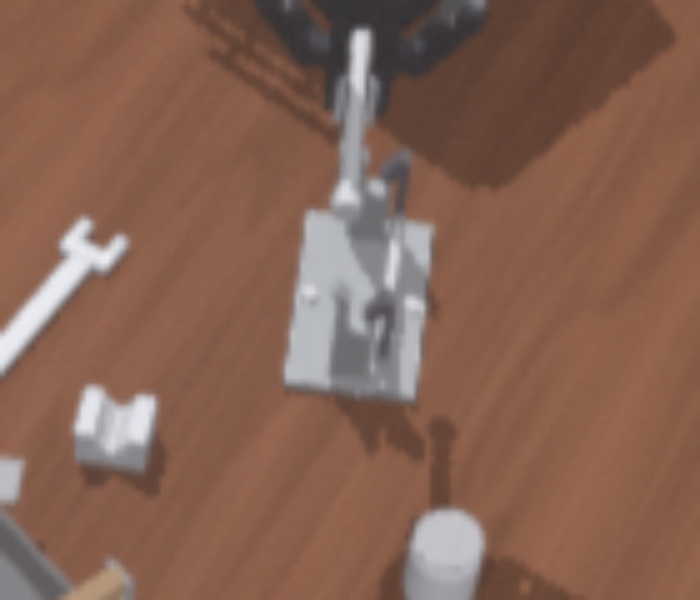

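Run:
```python
from fit import *
from st import *
w,s,c=[bot.grab_frame(n) for n in ['wrist','side','scene']]
z=.008;a,b=.0425,.0725
P=[(c,(321.2,132),(-a,b,z)),(c,(346.8,134.4),(a,b,z)),(c,(317,167.6),(-a,-b,z)),(c,(342.8,170),(a,-b,z)),
(s,(250.5,174.7),(-a,b,z)),(s,(270.75,198.6),(-a,-b,z)),(s,(300,191.7),(a,-b,z)),
(w,(350,75),(a,b,z)),(w,(339,215),(a,-b,z)),(w,(262,213),(-a,-b,z))]
for Q in (P,P[:7],P[4:7],P[7:]):
    x,r=fit(Q,[.528,.23,.38]);print('clip',x,np.degrees(x[2]));
x,r=fit(P,[.528,.23,.38]);print(r.round(1))
def bfit(B,x0):
    def res(p):
        d=np.array([-np.sin(p[3]),np.cos(p[3]),p[4]])*.082
        return np.concatenate([proj(f,np.array(p[:3])+sg*d)[0]-uv for f,uv,sg in B])
    r=least_squares(res,x0);return r.x,r.fun.reshape(-1,2).round(1)
B=[(w,(279,86),1),(s,(288.75,121.1),-1),(s,(260,101.7),1),(c,(332,97.6),1),(c,(329.4,129.6),-1)]
x,r=bfit(B,[.52,.197,.23,.38,0]);print('bar',x.round(4),np.degrees(x[3]),'\n',r)
s_,M=st();print('bar in tool',M.T@(x[:3]-s_['tool_pos']))
rep()
```

```text
clip [0.52912996 0.23532279 0.36707533] 21.031867273816857
clip [0.52826559 0.2337517  0.36022333] 20.63927653645794
clip [0.52763191 0.23014788 0.35578947] 20.385235262672158
clip [0.52941818 0.23544886 0.36818739] 21.095583678745353
[[ 0.2  0.5]
 [-0.2  0.9]
 [ 0.  -1. ]
 [ 0.7 -0.4]
 [ 0.3 -0.2]
 [ 1.  -1.7]
 [ 0.3 -0.7]
 [-0.2  0. ]
 [-0.8  0. ]
 [ 0.   0. ]]
bar [ 0.5202  0.1996  0.2224  0.3905 -0.0805] 22.37258753838492 
 [[ 0.1  0.3]
 [ 0.2 -0.4]
 [ 0.1  3.9]
 [ 0.3 -5.9]
 [-0.3  0.6]]
bar in tool [ 0.00229858 -0.00051224 -0.03495997]
t 8.58 tcp [0.5212 0.1974 0.1874] tooly ang 22.45 z [-0.011 -0.008 -1.   ] F [-0.2  0.3 -1.7] w 0.0099 q [ 0.34  0.35  1.79 -0.    1.02 -0.05]
```

Run:
```python
from fit import *
from st import *
w,s,c=[bot.grab_frame(n) for n in ['wrist','side','scene']]
def bfit(B,x0):
    def res(p):
        d=np.array([-np.sin(p[3]),np.cos(p[3]),p[4]])*.082
        return np.concatenate([proj(f,np.array(p[:3])+sg*d)[0]-uv for f,uv,sg in B])
    r=least_squares(res,x0);return r.x,r.fun.reshape(-1,2).round(1)
B=[(w,(279,86),1),(s,(288.75,121.1),-1),(s,(260,101.7),1),(c,(329.4,129.6),-1)]
x,r=bfit(B,[.52,.197,.23,.38,0]);print('bar',x.round(4),np.degrees(x[3]),'\n',r)
s_,M=st();print('bar in tool',M.T@(x[:3]-s_['tool_pos']))
print(proj(c,[x[:3]+.082*np.array([-np.sin(x[3]),np.cos(x[3]),x[4]])]), proj(s,[x[:3]]))
for n in ['bar_mid','clip']:
  for f in (s,c):
    r=bot.trace(f,n)
    for q in r[:1]:print(n,q['p'],q['centre'])
```

```text
bar [ 0.5205  0.1993  0.2278  0.3872 -0.0168] 22.18695499081643 
 [[-0.  -0.1]
 [ 0.2 -0.4]
 [ 0.3  0. ]
 [-0.3  0.7]]
bar in tool [ 0.00193478 -0.0004948  -0.04020509]
[[332.78053149  89.10987375]] [[273.87245594 110.71354437]]
bar_mid 0.7 [278.2, 115.5]
bar_mid 0.63 [329.9, 120.0]
clip 0.71 [274.2, 176.0]
clip 0.66 [331.3, 148.7]
```

```bash
python3 st.py .5297 .2327 .18 21.0; python3 -m jog '{"travel":[[1.5,0.9,0],[1.5,0.9,0],[0,0,0],[0,0,0]],"spin":[0.7,0.7,0,0],"grip":[0.6,0.6,0.6,0.6]}'; python3 st.py .5297 .2327 .18 21.0
```

```text
t 8.93 tcp [0.5212 0.1974 0.1876] tooly ang 22.51 z [-0.011 -0.007 -1.   ] F [-0.6 -0.3 -1.7] w 0.0098 q [ 0.34  0.35  1.79 -0.    1.02 -0.05]
travel cm [2.93 2.14 0.72]
spin 1.51
t: 9.27
tool_pos: [0.5267, 0.2324, 0.1874]
tool_rot: [-0.002, 0.567, 0.824, -0.006]
force: [0.2, 0.4, -1.7]
width: 0.0094
t 9.27 tcp [0.5267 0.2324 0.1874] tooly ang 20.97 z [-0.01  -0.008 -1.   ] F [ 0.2  0.4 -1.7] w 0.0094 q [ 0.4   0.38  1.74 -0.    1.03  0.03]
travel cm [-0.07  0.3   0.74]
spin -0.03
```

```bash
python3 -m jog '{"travel":[[0,0.2,2],[0,0,3],[0,0,3],[0,0,2],[0,0,1]],"spin":[0,0,0,0,0],"grip":[0.6,0.6,0.6,0.6,0.6]}';python3 -m jog '{"travel":[[0,0,0],[0,0,0]],"spin":[0,0],"grip":[0.6,0.6]}'
python3 - <<'E'
from st import *
rep([.5297,.2327,.065],21)
for n in ['side','wrist','scene']:
    f=bot.grab_frame(n);save(f,n+'8')
    if n=='side': cv2.imwrite('pics/s8z.png',cv2.resize(f['color'][110:210,230:330],None,fx=6,fy=5.8))
    if n=='scene': cv2.imwrite('pics/c8z.png',cv2.resize(f['color'][90:210,260:400],None,fx=5,fy=5))
E
```

```text
t: 9.68
tool_pos: [0.5314, 0.2319, 0.0784]
tool_rot: [0.001, 0.566, 0.824, -0.002]
force: [-1.1, -0.2, -2.0]
width: 0.0096
t: 9.85
tool_pos: [0.5295, 0.2303, 0.0762]
tool_rot: [-0.0, 0.566, 0.824, -0.004]
force: [0.1, 0.3, -1.6]
width: 0.0095
t 9.85 tcp [0.5295 0.2303 0.0762] tooly ang 21.04 z [-0.005 -0.007 -1.   ] F [ 0.1  0.3 -1.6] w 0.0095 q [ 0.39  0.53  1.81 -0.01  0.81  0.03]
travel cm [0.22 0.11 1.11]
spin 0.04
```

View pics/s8z.png

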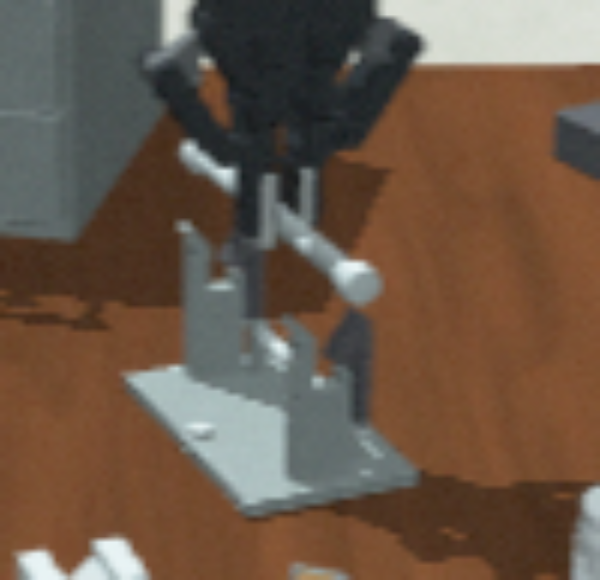

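View pics/wrist8.png

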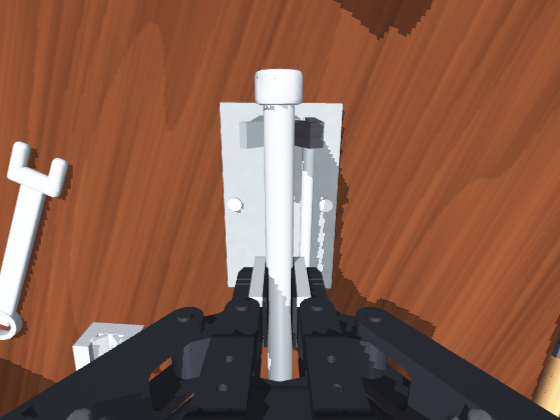

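View pics/c8z.png

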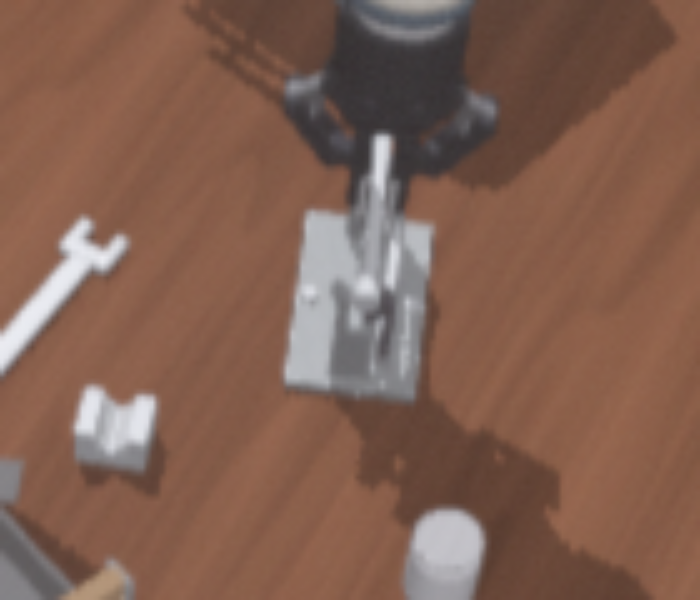

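```bash
python3 -m jog '{"travel":[[0.2,0.1,1],[0,0,1],[0,0,0.8],[0,0,0]],"spin":[0,0,0,0],"grip":[0.6,0.6,0.6,0.6]}'
python3 - <<'E'
from st import *
rep([.5297,.2327,.02],21)
f=bot.grab_frame('side');cv2.imwrite('pics/s9z.png',cv2.resize(f['color'][110:210,230:330],None,fx=6,fy=5.8))
f=bot.grab_frame('wrist');save(f,'wrist9')
E
```

```text
t: 10.33
tool_pos: [0.5336, 0.2345, 0.0508]
tool_rot: [0.002, 0.566, 0.824, 0.0]
force: [-1.0, -0.3, -1.4]
width: 0.0097
t 10.33 tcp [0.5336 0.2345 0.0508] tooly ang 21.05 z [ 0.004 -0.002 -1.   ] F [-1.  -0.3 -1.4] w 0.0097 q [ 0.4   0.57  1.81 -0.01  0.75  0.03]
travel cm [-0.02 -0.43  3.08]
spin 0.05
```

View pics/s9z.png

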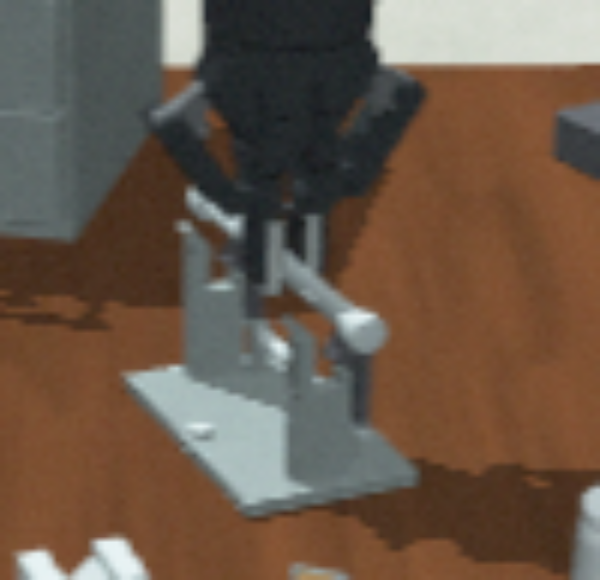

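View pics/wrist9.png

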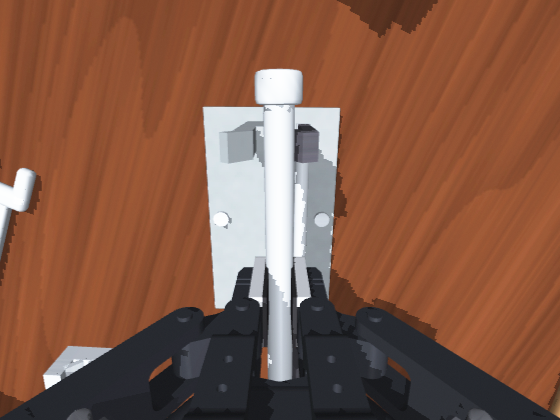

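```bash
python3 -m jog '{"travel":[[0,-0.4,0],[0,0,0],[0,0,0]],"spin":[0,0,0],"grip":[0.6,0.6,0.6]}'
python3 - <<'E'
from st import *
rep([.5297,.2327,.02],21)
f=bot.grab_frame('wrist');cv2.imwrite('pics/w10.png',cv2.resize(f['color'][60:320,180:370],None,fx=3,fy=2.3))
E
```

```text
t: 10.68
tool_pos: [0.5301, 0.2332, 0.0519]
tool_rot: [0.003, 0.566, 0.824, 0.001]
force: [1.0, 0.0, -1.4]
width: 0.0096
t 10.68 tcp [0.5301 0.2332 0.0519] tooly ang 21.06 z [ 0.005 -0.002 -1.   ] F [ 1.   0.  -1.4] w 0.0096 q [ 0.4   0.57  1.82 -0.01  0.75  0.03]
travel cm [-0.02 -0.07  3.19]
spin 0.06
```

View pics/w10.png

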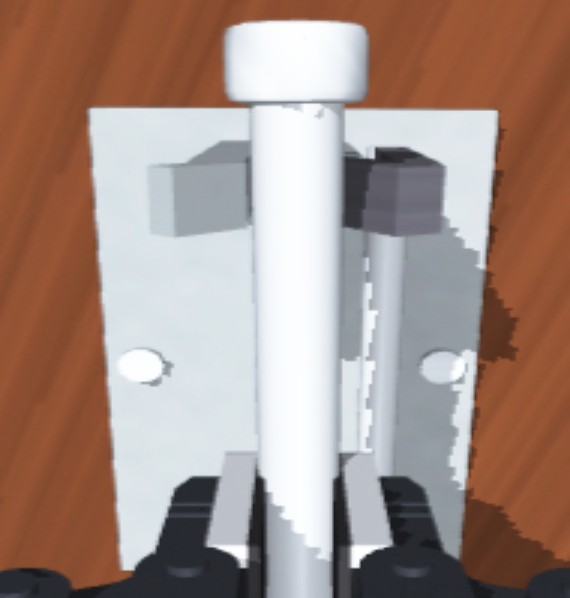

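```bash
python3 -m jog '{"travel":[[0,-0.15,0.8],[0,-0.1,0.8],[0,-0.05,0]],"spin":[0,0,0],"grip":[0.6,0.6,0.6]}'; python3 st.py .5297 .2327 .02 21
```

```text
t: 10.98
tool_pos: [0.5282, 0.2324, 0.0356]
tool_rot: [0.004, 0.566, 0.824, 0.002]
force: [1.4, 0.6, -1.5]
width: 0.0097
t 10.98 tcp [0.5282 0.2324 0.0356] tooly ang 21.04 z [ 0.008 -0.001 -1.   ] F [ 1.4  0.6 -1.5] w 0.0097 q [ 0.4   0.59  1.83 -0.01  0.71  0.03]
travel cm [-0.02  0.14  1.56]
spin 0.04
```

```bash
python3 -m jog '{"travel":[[0,0,0.7],[0,0,0.5],[0,0,0]],"spin":[0,0,0],"grip":[0.6,0.6,0.6]}'
python3 - <<'E'
from st import *
rep([.5297,.2327,.02],21)
f=bot.grab_frame('side');cv2.imwrite('pics/s11z.png',cv2.resize(f['color'][110:210,230:330],None,fx=6,fy=5.8))
f=bot.grab_frame('wrist');cv2.imwrite('pics/w11.png',cv2.resize(f['color'][60:320,180:370],None,fx=3,fy=2.3))
E
```

```text
t: 11.23
tool_pos: [0.5281, 0.2323, 0.0223]
tool_rot: [0.003, 0.566, 0.824, 0.002]
force: [1.1, 1.1, -2.4]
width: 0.0098
t 11.23 tcp [0.5281 0.2323 0.0223] tooly ang 21.01 z [ 0.008 -0.001 -1.   ] F [ 1.1  1.1 -2.4] w 0.0098 q [ 0.4   0.61  1.83 -0.01  0.69  0.03]
travel cm [-0.02  0.16  0.24]
spin 0.01
```

View pics/s11z.png

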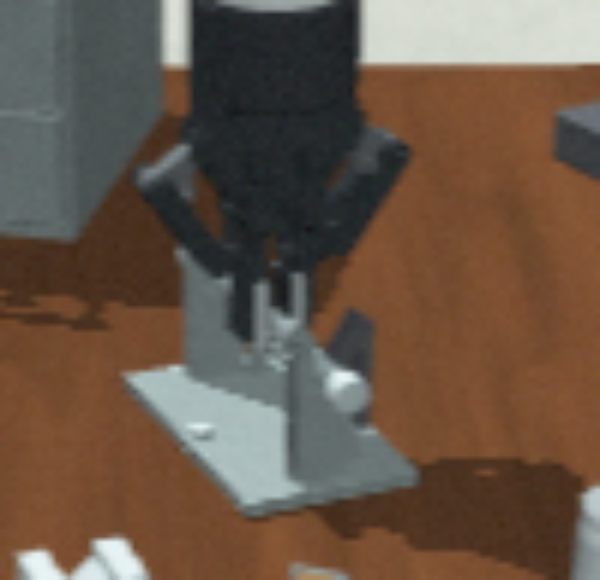

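View pics/w11.png

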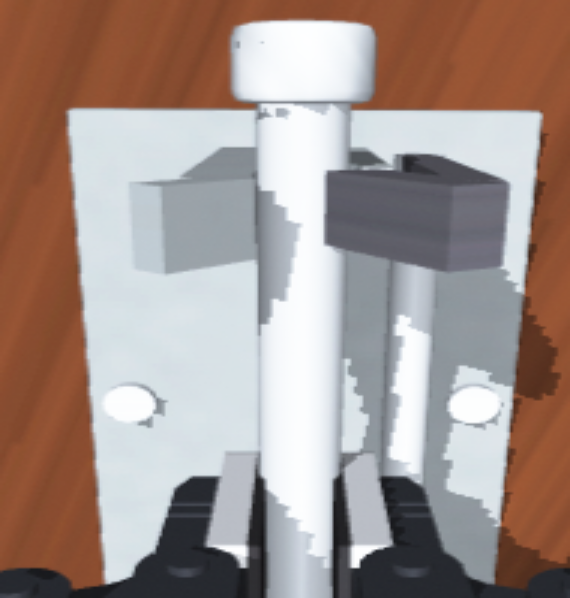

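```bash
python3 -m jog '{"travel":[[0,0,0.3],[0,0,0.3],[0,0,0.1]],"spin":[0,0,0],"grip":[0.6,0.6,0.6]}'; python3 st.py .5297 .2327 .02 21
```

```text
t: 11.58
tool_pos: [0.5287, 0.2325, 0.0205]
tool_rot: [0.003, 0.566, 0.824, 0.002]
force: [-0.2, 0.5, -1.7]
width: 0.0095
t 11.58 tcp [0.5287 0.2325 0.0205] tooly ang 21.01 z [ 0.008 -0.001 -1.   ] F [-0.2  0.5 -1.7] w 0.0095 q [ 0.4   0.62  1.83 -0.01  0.69  0.03]
travel cm [-0.02  0.1   0.05]
spin 0.01
```

```bash
python3 -m jog '{"travel":[[0,0,0.6],[0,0,0.3]],"spin":[0,0],"grip":[0.6,0.6]}'; python3 st.py .5297 .2327 .02 21
```

```text
t: 11.75
tool_pos: [0.5294, 0.2328, 0.0201]
tool_rot: [0.004, 0.566, 0.824, 0.002]
force: [-6.5, -2.6, 17.3]
width: 0.0102
t 11.75 tcp [0.5294 0.2328 0.0201] tooly ang 21.04 z [ 0.008 -0.001 -1.   ] F [-6.5 -2.6 17.3] w 0.0102 q [ 0.4   0.62  1.83 -0.01  0.69  0.03]
travel cm [-0.02  0.02  0.01]
spin 0.04
```

```bash
python3 -m jog '{"travel":[[0,0,0],[0,0,0],[0,0,0]],"spin":[0,0,0],"grip":[3,3,3]}'
python3 - <<'E'
from st import *
rep([.5297,.2327,.02],21)
f=bot.grab_frame('side');cv2.imwrite('pics/s12z.png',cv2.resize(f['color'][110:210,230:330],None,fx=6,fy=5.8))
f=bot.grab_frame('wrist');cv2.imwrite('pics/w12.png',cv2.resize(f['color'][60:320,180:370],None,fx=3,fy=2.3))
E
```

```text
t: 12.0
tool_pos: [0.5307, 0.2333, 0.0236]
tool_rot: [0.005, 0.566, 0.824, 0.004]
force: [0.4, 0.7, 0.8]
width: 0.0297
t 12.0 tcp [0.5307 0.2333 0.0236] tooly ang 21.08 z [ 0.012  0.001 -1.   ] F [0.4 0.7 0.8] w 0.0297 q [ 0.4   0.61  1.83 -0.01  0.69  0.03]
travel cm [-0.02 -0.12  0.36]
spin 0.08
```

View pics/s12z.png

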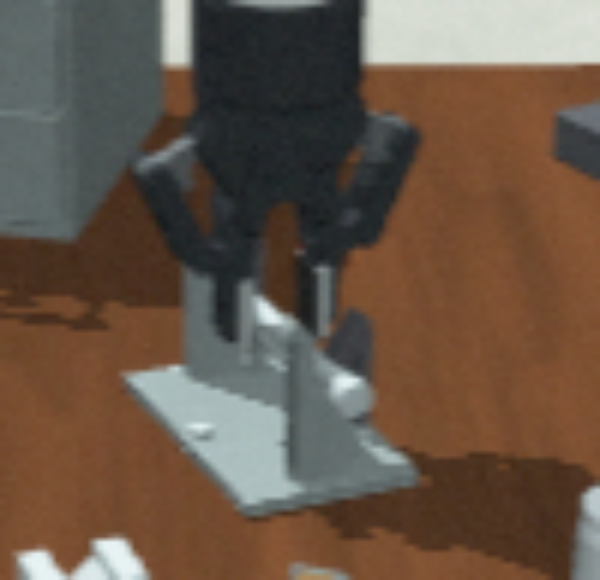

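View pics/w12.png

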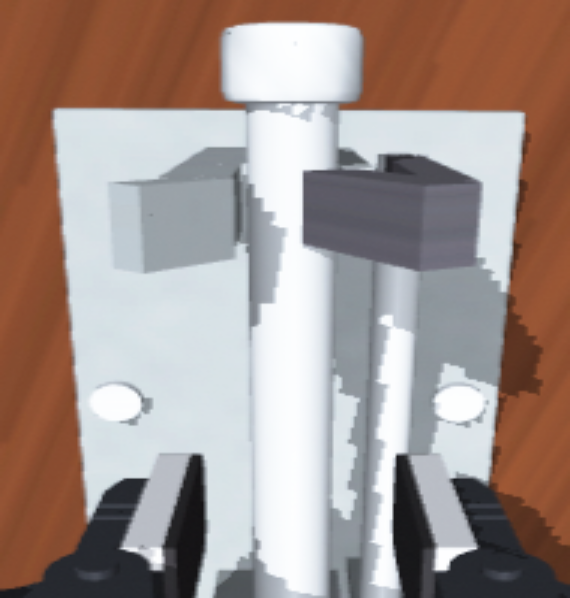

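```bash
python3 -m jog '{"travel":[[0,0,-1.5],[0,0,-3],[0,0,-4],[0,0,-4],[0,0,-2]],"spin":[0,0,0,0,0],"grip":[3,3,3,3,3]}'
python3 - <<'E'
from st import *
rep()
S=bot.grab_frame('side');s=S;cv2.imwrite('pics/s13z.png',cv2.resize(S['color'][110:210,230:330],None,fx=6,fy=5.8))
w=bot.grab_frame('wrist');save(w,'w13')
E
```

```text
t: 12.52
tool_pos: [0.5237, 0.231, 0.1639]
tool_rot: [-0.0, 0.566, 0.825, -0.005]
force: [1.3, 0.9, 0.5]
width: 0.0302
t 12.52 tcp [0.5237 0.231  0.1639] tooly ang 21.09 z [-0.006 -0.007 -1.   ] F [1.3 0.9 0.5] w 0.0302 q [ 0.4   0.4   1.77 -0.01  0.98  0.03]
```

View pics/s13z.png

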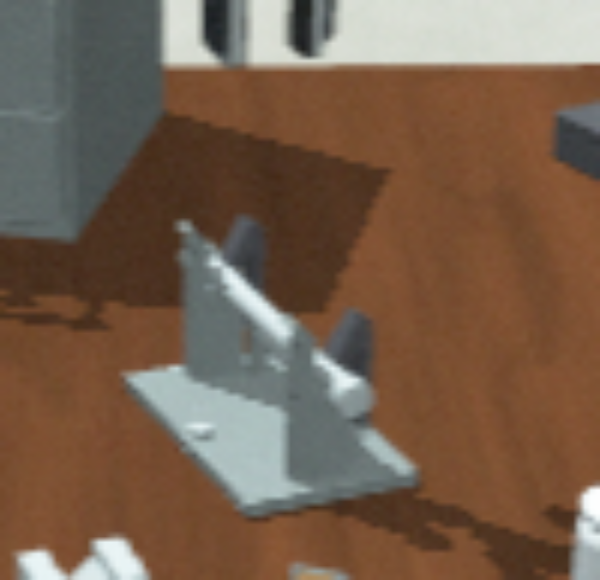

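View pics/w13.png

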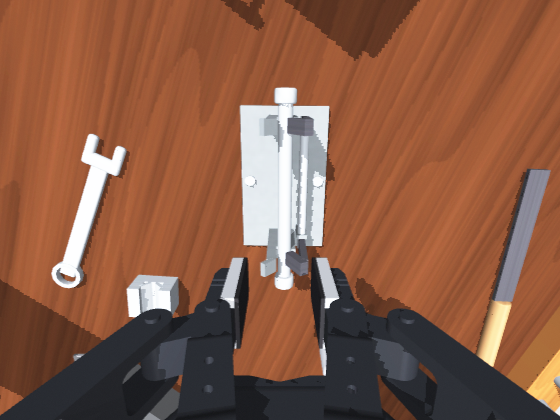

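The wrist and side pictures show the bar seated in both forks, with the dark tongues closed over it. The wrist pixels are knobs (286,95) and (284,283).

The moves only allow shifts and a spin about the tool's axis. So I need to find out how to tilt the tool, and I'll test that empty-handed at the edge of the reach.

```bash
python3 -m jog '{"travel":[[-2.8,1.9,-1.6],[-2.8,1.9,-1.6],[-2.8,1.9,-1.6],[-2.8,1.9,-1.6],[-2.8,1.9,-1.6]],"spin":[0,0,0,0,0],"grip":[4,4,4,4,4]}'
python3 -m jog '{"travel":[[-2.8,1.9,-1.6],[-2.8,1.9,-1.6],[-2.8,1.9,-1.6],[-2.8,1.9,-1.6],[-2.8,1.9,-1.6]],"spin":[0,0,0,0,0],"grip":[4,4,4,4,4]}'; python3 st.py
```

```text
t: 13.03
tool_pos: [0.659, 0.135, 0.2363]
tool_rot: [-0.006, 0.562, 0.827, -0.01]
force: [-0.1, 1.5, 0.1]
width: 0.04
t: 13.45
tool_pos: [0.8042, 0.0346, 0.3058]
tool_rot: [-0.011, 0.562, 0.827, -0.014]
force: [1.0, 0.7, 0.1]
width: 0.04
t 13.45 tcp [0.8042 0.0346 0.3058] tooly ang 21.59 z [-0.035 -0.011 -0.999] F [1.  0.7 0.1] w 0.04 q [ 0.03  0.65  1.02 -0.01  1.51 -0.34]
```

```bash
python3 -m jog '{"travel":[[-1.4,3.7,0],[-1.4,3.7,0],[-1.4,3.7,0],[-1.4,3.7,0],[-1.4,3.7,0]],"spin":[0,0,0,0,0],"grip":[4,4,4,4,4]}';python3 st.py
```

```text
t: 13.87
tool_pos: [0.9781, 0.0282, 0.2957]
tool_rot: [-0.01, 0.565, 0.825, -0.014]
force: [1.4, 1.0, -0.5]
width: 0.04
t 13.87 tcp [0.9781 0.0282 0.2957] tooly ang 21.19 z [-0.034 -0.012 -0.999] F [ 1.4  1.  -0.5] w 0.04 q [ 0.02  1.1   0.2  -0.01  1.88 -0.35]
```

```bash
python3 -m jog '{"travel":[[-1.4,3.7,0],[-1.4,3.7,0],[-1.4,3.7,0]],"spin":[0,0,0],"grip":[4,4,4]}';python3 st.py
```

```text
t: 14.12
tool_pos: [1.0125, 0.026, 0.2412]
tool_rot: [0.002, 0.565, 0.825, -0.005]
force: [-0.3, 0.2, 1.9]
width: 0.0395
t 14.12 tcp [1.0125 0.026  0.2412] tooly ang 21.2 z [-0.003 -0.011 -1.   ] F [-0.3  0.2  1.9] w 0.0395 q [ 0.02  1.21  0.09 -0.01  1.85 -0.36]
```

```bash
python3 -m jog '{"travel":[[-1,2.6,-3],[-1,2.6,-3],[-1,2.6,-3],[-1,2.6,-3],[-1,2.6,-3]],"spin":[0,0,0,0,0],"grip":[4,4,4,4,4]}';python3 st.py
```

```text
t: 14.53
tool_pos: [1.0134, 0.0239, 0.3365]
tool_rot: [0.038, 0.564, 0.825, 0.021]
force: [-0.3, -0.2, -0.4]
width: 0.0401
t 14.53 tcp [1.0134 0.0239 0.3365] tooly ang 21.32 z [ 0.086 -0.009 -0.996] F [-0.3 -0.2 -0.4] w 0.0401 q [ 0.02  1.11  0.09 -0.01  1.86 -0.36]
```

```bash
python3 -m jog '{"travel":[[-1.4,3.7,-1],[-1.4,3.7,-1],[-1.4,3.7,-1],[-1.4,3.7,-1],[-1.4,3.7,-1]],"spin":[0,0,0,0,0],"grip":[4,4,4,4,4]}';python3 st.py
```

```text
t: 14.95
tool_pos: [1.0515, 0.0225, 0.3812]
tool_rot: [0.103, 0.56, 0.819, 0.067]
force: [-0.1, 0.5, 0.2]
width: 0.0398
t 14.95 tcp [1.0515 0.0225 0.3812] tooly ang 21.91 z [ 0.243 -0.005 -0.97 ] F [-0.1  0.5  0.2] w 0.0398 q [ 0.01  1.08  0.09 -0.01  1.73 -0.36]
```

```bash
python3 -m jog '{"travel":[[-0.7,1.7,-3.6],[-0.7,1.7,-3.6],[-0.7,1.7,-3.6],[-0.7,1.7,-3.6],[-0.7,1.7,-3.6]],"spin":[0,0,0,0,0],"grip":[4,4,4,4,4]}';python3 st.py
```

```text
t: 15.37
tool_pos: [1.0063, 0.0193, 0.5279]
tool_rot: [0.132, 0.557, 0.815, 0.088]
force: [0.7, 0.6, 0.1]
width: 0.0398
t 15.37 tcp [1.0063 0.0193 0.5279] tooly ang 22.36 z [ 0.313 -0.003 -0.95 ] F [0.7 0.6 0.1] w 0.0398 q [ 0.01  0.93  0.09 -0.01  1.81 -0.37]
```

Pushing outward at the reach limit tilts the tool: it now leans 18°. So I can tilt it there with the tote in hand and steer the lean by spinning. First I need the tool upright again, so I'll try the inner reach limit.

```bash
python3 st.py .42 -.06 .36
```

```text
t 15.37 tcp [1.0063 0.0193 0.5279] tooly ang 22.36 z [ 0.313 -0.003 -0.95 ] F [0.7 0.6 0.1] w 0.0398 q [ 0.01  0.93  0.09 -0.01  1.81 -0.37]
travel cm [ 14.78 -59.64  -2.39]
```

```bash
python3 -m jog '{"travel":[[0.9,-3.9,-0.2],[0.9,-3.9,-0.2],[0.9,-3.9,-0.2],[0.9,-3.9,-0.2],[0.9,-3.9,-0.2]],"spin":[0,0,0,0,0],"grip":[4,4,4,4,4]}'
python3 -m jog '{"travel":[[0.9,-3.9,-0.2],[0.9,-3.9,-0.2],[0.9,-3.9,-0.2],[0.9,-3.9,-0.2],[0.9,-3.9,-0.2]],"spin":[0,0,0,0,0],"grip":[4,4,4,4,4]}';python3 st.py .42 -.06 .36
```

```text
t: 15.78
tool_pos: [0.8598, -0.0036, 0.5035]
tool_rot: [0.147, 0.555, 0.813, 0.098]
force: [1.4, -0.2, 0.7]
width: 0.0396
t: 16.2
tool_pos: [0.6618, -0.034, 0.4507]
tool_rot: [0.155, 0.554, 0.812, 0.103]
force: [0.3, -0.2, 0.2]
width: 0.0399
t 16.2 tcp [ 0.6618 -0.034   0.4507] tooly ang 22.89 z [ 0.365 -0.004 -0.931] F [ 0.3 -0.2  0.2] w 0.0399 q [-0.08  0.12  1.53  0.03  1.12 -0.46]
travel cm [  7.03 -24.98  -0.38]
```

```bash
python3 -m jog '{"travel":[[1,-3.8,0],[1,-3.8,0],[1,-3.8,0],[1,-3.8,0],[1,-3.8,0]],"spin":[0,0,0,0,0],"grip":[4,4,4,4,4]}';python3 st.py
python3 -m jog '{"travel":[[1,-3.8,0],[1,-3.8,0],[1,-3.8,0],[1,-3.8,0],[1,-3.8,0]],"spin":[0,0,0,0,0],"grip":[4,4,4,4,4]}';python3 st.py .42 -.06 .36
```

```text
t: 16.62
tool_pos: [0.4742, -0.0581, 0.3848]
tool_rot: [0.164, 0.552, 0.81, 0.107]
force: [0.7, -0.7, 0.9]
width: 0.0399
t 16.62 tcp [ 0.4742 -0.0581  0.3848] tooly ang 23.15 z [ 0.384 -0.007 -0.923] F [ 0.7 -0.7  0.9] w 0.0399 q [-0.19 -0.19  1.97  0.08  0.97 -0.6 ]
t: 17.03
tool_pos: [0.2903, -0.0817, 0.3129]
tool_rot: [0.174, 0.548, 0.811, 0.11]
force: [-0.5, -1.2, 0.3]
width: 0.04
t 17.03 tcp [ 0.2903 -0.0817  0.3129] tooly ang 23.81 z [ 0.402 -0.013 -0.915] F [-0.5 -1.2  0.3] w 0.04 q [-0.52 -0.52  2.32  0.23  0.98 -1.  ]
travel cm [-3.14 13.58  0.88]
```

```bash
python3 st.py .33 -.09 .11
```

```text
t 17.03 tcp [ 0.2903 -0.0817  0.3129] tooly ang 23.81 z [ 0.402 -0.013 -0.915] F [-0.5 -1.2  0.3] w 0.04 q [-0.52 -0.52  2.32  0.23  0.98 -1.  ]
travel cm [ 1.17 -4.42 20.18]
```

```bash
python3 -m jog '{"travel":[[0.2,-0.8,3.7],[0.2,-0.8,3.7],[0.2,-0.8,3.7]],"spin":[0,0,0],"grip":[4,4,4]}';python3 st.py .33 -.09 .11
```

```text
t: 17.28
tool_pos: [0.3147, -0.0954, 0.2146]
tool_rot: [0.199, 0.55, 0.804, 0.109]
force: [3.3, -0.2, -0.4]
width: 0.04
t 17.28 tcp [ 0.3147 -0.0954  0.2146] tooly ang 23.87 z [ 0.44  -0.043 -0.897] F [ 3.3 -0.2 -0.4] w 0.04 q [-0.51 -0.3   2.48  0.34  0.56 -1.13]
travel cm [ 2.1  -2.63 10.04]
```

```bash
python3 -m jog '{"travel":[[0.5,-2.5,2.7],[0.5,-2.5,2.7],[0.5,-2.5,2.7]],"spin":[0,0,0],"grip":[4,4,4]}';python3 st.py .33 -.09 .11
```

```text
t: 17.53
tool_pos: [0.3034, -0.1096, 0.1484]
tool_rot: [0.2, 0.546, 0.805, 0.115]
force: [0.7, 0.5, 0.7]
width: 0.0402
t 17.53 tcp [ 0.3034 -0.1096  0.1484] tooly ang 24.32 z [ 0.447 -0.034 -0.894] F [0.7 0.5 0.7] w 0.0402 q [-0.63 -0.09  2.57  0.76  0.35 -1.69]
travel cm [1.71 1.41 4.55]
```

```bash
python3 -m jog '{"travel":[[1,-3.8,1],[1,-3.8,1],[1,-3.8,1]],"spin":[0,0,0],"grip":[4,4,4]}';python3 st.py .33 -.09 .11
```

```text
t: 17.78
tool_pos: [0.2662, -0.1571, 0.1144]
tool_rot: [0.182, 0.543, 0.812, 0.115]
force: [0.8, -1.5, 0.2]
width: 0.0401
t 17.78 tcp [ 0.2662 -0.1571  0.1144] tooly ang 24.57 z [ 0.42  -0.011 -0.907] F [ 0.8 -1.5  0.2] w 0.0401 q [-0.94  0.06  2.58  1.    0.41 -2.24]
travel cm [4.08 7.76 3.  ]
```

```bash
cat > fk.py <<'E'
import numpy as np
from scipy.optimize import least_squares
from scipy.spatial.transform import Rotation as R
D=[([-.019,.424,1.631,0,1.089],[.624,0,.203]),
([-.33,.36,1.73,0,1.05],[.5558,-.179,.2038]),([-.33,.64,1.84,0,.64],[.5568,-.179,.0055]),([.4,.62,1.83,-.01,.69],[.5287,.2325,.0205]),
([.03,.65,1.02,-.01,1.51],[.8042,.0346,.3058]),([.02,1.1,.2,-.01,1.88],[.9781,.0282,.2957]),([.02,1.21,.09,-.01,1.85],[1.0125,.026,.2412]),
([.02,1.11,.09,-.01,1.86],[1.0134,.0239,.3365]),([.01,1.08,.09,-.01,1.73],[1.0515,.0225,.3812]),([.01,.93,.09,-.01,1.81],[1.0063,.0193,.5279]),
([-.08,.12,1.53,.03,1.12],[.6618,-.034,.4507]),([-.19,-.19,1.97,.08,.97],[.4742,-.0581,.3848]),([-.52,-.52,2.32,.23,.98],[.2903,-.0817,.3129]),
([-.51,-.3,2.48,.34,.56],[.3147,-.0954,.2146]),([-.94,.06,2.58,1.,.41],[.2662,-.1571,.1144])]
Ry=lambda a:R.from_euler('y',a).as_matrix();Rz=lambda a:R.from_euler('z',a).as_matrix()
def fk(q,p):
    a,h,L1,L2,e,Lt=p
    A=Rz(q[0]);x=A@[a,0,h];A=A@Ry(q[1]);x=x+A@[0,0,L1];A=A@Ry(q[2]);x=x+A@[e,0,L2];A=A@Rz(q[3])@Ry(q[4]);return x+A@[0,0,Lt],A
if __name__=='__main__':
    r=least_squares(lambda p:np.concatenate([fk(q,p)[0]-t for q,t in D]),[0,.4,.5,.45,0,.25])
    print(r.x.round(4),np.abs(r.fun).max());print(fk(D[-1][0],r.x)[1][:,2])
E
python3 fk.py
```

```text
[-0.0075  0.3217  0.5691  0.4879  0.0735  0.3453] 0.015359330954273765
[ 0.41957444 -0.00578607 -0.90770249]
```

```bash
cat > tm.py <<'E'
from fk import *
p=[-0.0075,.3217,.5691,.4879,.0735,.3453]
a,h,L1,L2,e,Lt=p
L2e=np.hypot(L2,e);d=np.arctan2(e,L2)
def ik(r,z,th):
    # tool dir (sin th,-cos th); wrist
    wx=r-Lt*np.sin(th)-a;wz=z+Lt*np.cos(th)-h
    D=np.hypot(wx,wz);c=(D*D-L1**2-L2e**2)/(2*L1*L2e)
    if abs(c)>1:return None
    g=np.arccos(c);q3=g-d
    q2=np.arctan2(wx,wz)-np.arctan2(L2e*np.sin(g),L1+L2e*np.cos(g))
    q5=np.pi-th-q2-q3
    return q2,q3,q5
ok=lambda q:q is not None and -.9<=q[0]<=2.11 and .09<=q[1]<=2.58 and .11<=q[2]<=2.69
if __name__=='__main__':
    for z in [.05,.1,.15,.2,.3,.4,.5,.6]:
        row=[]
        for r in [.2,.25,.3,.35,.4,.45,.5,.6,.7]:
            t=[th for th in np.arange(-1,1.2,.02) if ok(ik(r,z,th))]
            row.append(f'{min(t):.2f}..{max(t):.2f}' if t else '   --    ')
        print(z,row)
E
python3 tm.py
```

```text
0.05 ['-1.00..-0.04', '-1.00..0.10', '-1.00..0.20', '-1.00..0.24', '-1.00..0.28', '-1.00..0.32', '-1.00..0.34', '-1.00..0.42', '-1.00..0.50']
0.1 ['-1.00..0.02', '-1.00..0.16', '-1.00..0.30', '-1.00..0.36', '-1.00..0.38', '-1.00..0.40', '-1.00..0.44', '-1.00..0.48', '-1.00..0.56']
0.15 ['-1.00..0.14', '-1.00..0.26', '-1.00..0.38', '-1.00..0.50', '-1.00..0.50', '-1.00..0.50', '-1.00..0.52', '-1.00..0.56', '-1.00..0.62']
0.2 ['-1.00..0.30', '-1.00..0.40', '-1.00..0.50', '-1.00..0.60', '-1.00..0.62', '-1.00..0.62', '-1.00..0.62', '-1.00..0.64', '-1.00..0.68']
0.3 ['-1.00..0.48', '-1.00..0.70', '-1.00..0.78', '-1.00..0.84', '-1.00..0.88', '-1.00..0.84', '-1.00..0.82', '-1.00..0.80', '-1.00..0.82']
0.4 ['-1.00..0.48', '-1.00..0.64', '-1.00..0.86', '-1.00..1.12', '-1.00..1.12', '-1.00..1.06', '-1.00..1.00', '-1.00..0.96', '-0.96..0.96']
0.5 ['-1.00..0.52', '-1.00..0.68', '-1.00..0.86', '-1.00..1.10', '-1.00..1.18', '-1.00..1.18', '-1.00..1.18', '-1.00..1.12', '-0.76..1.10']
0.6 ['-1.00..0.62', '-1.00..0.76', '-1.00..0.92', '-1.00..1.14', '-1.00..1.18', '-1.00..1.18', '-1.00..1.18', '-0.78..1.18', '-0.52..1.18']
```

```bash
python3 st.py .40 -.02 .25; python3 -m jog '{"travel":[[0,0,-3],[0,0,-3]],"spin":[0,0],"grip":[4,4]}'; python3 st.py .42 0 .25
```

```text
t 17.78 tcp [ 0.2662 -0.1571  0.1144] tooly ang 24.57 z [ 0.42  -0.011 -0.907] F [ 0.8 -1.5  0.2] w 0.0401 q [-0.94  0.06  2.58  1.    0.41 -2.24]
travel cm [ 5.74 21.71 -6.84]
t: 17.95
tool_pos: [0.2416, -0.1554, 0.1547]
tool_rot: [0.169, 0.536, 0.818, 0.122]
force: [0.9, 0.1, 0.3]
width: 0.0404
t 17.95 tcp [ 0.2416 -0.1554  0.1547] tooly ang 25.34 z [ 0.407  0.018 -0.913] F [0.9 0.1 0.3] w 0.0404 q [-1.04 -0.12  2.54  0.67  0.62 -1.99]
travel cm [ 6.31 24.68 -1.16]
```

```bash
python3 -m jog '{"travel":[[1.2,3.6,-0.7],[1.2,3.6,-0.7],[1,3.6,-0.2],[1,3.6,-0.2],[1,3.6,-0.2]],"spin":[0,0,0,0,0],"grip":[4,4,4,4,4]}'; python3 st.py .40 0 .2
```

```text
t: 18.37
tool_pos: [0.3329, -0.0857, 0.2177]
tool_rot: [0.176, 0.549, 0.809, 0.116]
force: [0.1, -1.4, -0.9]
width: 0.0402
t 18.37 tcp [ 0.3329 -0.0857  0.2177] tooly ang 23.54 z [ 0.412 -0.006 -0.911] F [ 0.1 -1.4 -0.9] w 0.0402 q [-0.46 -0.25  2.43  0.32  0.6  -1.06]
travel cm [6.   8.18 4.32]
```

```bash
python3 -m jog '{"travel":[[2.4,2.8,0],[2.4,2.8,0],[2.2,2.4,0.5]],"spin":[0,0,0],"grip":[4,4,4]}'; python3 st.py .31 0 .13
```

```text
t: 18.62
tool_pos: [0.3756, -0.0142, 0.2357]
tool_rot: [0.182, 0.549, 0.807, 0.118]
force: [0.8, -1.7, -0.5]
width: 0.0401
t 18.62 tcp [ 0.3756 -0.0142  0.2357] tooly ang 23.65 z [ 0.424 -0.01  -0.906] F [ 0.8 -1.7 -0.5] w 0.0401 q [-0.1  -0.23  2.37  0.06  0.57 -0.51]
travel cm [ 5.23 -9.14  6.78]
```

```bash
python3 -m jog '{"travel":[[1.8,-2.6,2.2],[1.8,-2.6,2.2],[1.8,-2.6,2.2],[1.3,-3,2]],"spin":[0,0,0,0],"grip":[4,4,4,4]}'; python3 st.py .22 0 .1
```

```text
t: 18.95
tool_pos: [0.3373, 0.0154, 0.1303]
tool_rot: [0.191, 0.543, 0.808, 0.125]
force: [9.2, 3.1, 4.5]
width: 0.04
t 18.95 tcp [0.3373 0.0154 0.1303] tooly ang 24.59 z [ 0.445 -0.005 -0.895] F [9.2 3.1 4.5] w 0.04 q [ 0.03 -0.01  2.58 -0.16  0.11 -0.2 ]
travel cm [  3.06 -11.55  -2.51]
```

```bash
python3 st.py; python3 -m jog '{"travel":[[1,-3.6,0.5],[1,-3.6,0.5]],"spin":[0,0],"grip":[4,4]}'; python3 st.py .22 0 .1
```

```text
t 18.95 tcp [0.3373 0.0154 0.1303] tooly ang 24.59 z [ 0.445 -0.005 -0.895] F [9.2 3.1 4.5] w 0.04 q [ 0.03 -0.01  2.58 -0.16  0.11 -0.2 ]
t: 19.12
tool_pos: [0.329, 0.0114, 0.1136]
tool_rot: [0.171, 0.545, 0.813, 0.11]
force: [-0.4, -0.1, 0.1]
width: 0.0397
t 19.12 tcp [0.329  0.0114 0.1136] tooly ang 24.25 z [ 0.399 -0.007 -0.917] F [-0.4 -0.1  0.1] w 0.0397 q [ 0.01  0.04  2.58 -0.1   0.11 -0.28]
travel cm [  2.95 -10.18  -3.09]
```

```bash
python3 -m jog '{"travel":[[1,-3.8,-0.8],[1,-3.8,-0.8],[1,-3.8,-0.8],[1,-3.8,-0.8]],"spin":[0,0,0,0],"grip":[4,4,4,4]}'; python3 st.py .22 0 .1
```

```text
t: 19.45
tool_pos: [0.3168, -0.0062, 0.0935]
tool_rot: [0.147, 0.547, 0.819, 0.091]
force: [0.3, -0.2, 1.0]
width: 0.0398
t 19.45 tcp [ 0.3168 -0.0062  0.0935] tooly ang 23.86 z [ 0.341 -0.012 -0.94 ] F [ 0.3 -0.2  1. ] w 0.0398 q [-0.07  0.11  2.58  0.1   0.11 -0.56]
travel cm [ 3.94 -7.97 -3.92]
```

```bash
python3 -m jog '{"travel":[[1.5,-3,-2.2],[1.5,-3,-2.2],[1.5,-3,-2.2]],"spin":[0,0,0],"grip":[4,4,4]}'; python3 st.py .20 0 .1
```

```text
t: 19.7
tool_pos: [0.2486, 0.0011, 0.155]
tool_rot: [0.119, 0.552, 0.823, 0.072]
force: [0.6, 1.1, 1.7]
width: 0.0399
t 19.7 tcp [0.2486 0.0011 0.155 ] tooly ang 23.19 z [ 0.275 -0.013 -0.961] F [0.6 1.1 1.7] w 0.0399 q [-0.04 -0.27  2.58 -0.    0.55 -0.43]
travel cm [ 2.31 -5.74  3.95]
```

```bash
python3 -m jog '{"travel":[[1.4,-3.8,0],[1.4,-3.8,0],[1.4,-3.8,0]],"spin":[0,0,0],"grip":[4,4,4]}'; python3 st.py .20 0 .1
```

```text
t: 19.95
tool_pos: [0.1748, -0.0023, 0.1953]
tool_rot: [0.104, 0.552, 0.825, 0.061]
force: [0.3, 0.3, 2.0]
width: 0.0401
t 19.95 tcp [ 0.1748 -0.0023  0.1953] tooly ang 23.09 z [ 0.239 -0.014 -0.971] F [0.3 0.3 2. ] w 0.0401 q [-0.1  -0.61  2.58  0.01  0.93 -0.5 ]
travel cm [0.27 0.3  9.86]
```

```bash
python3 -m jog '{"travel":[[0,0.6,4],[0,0.6,4],[0,0.6,4]],"spin":[0,0,0],"grip":[4,4,4]}'; python3 st.py .25 0 .08
```

```text
t: 20.2
tool_pos: [0.2756, 0.0021, 0.1754]
tool_rot: [0.169, 0.547, 0.814, 0.099]
force: [1.0, -0.7, 0.2]
width: 0.0398
t 20.2 tcp [0.2756 0.0021 0.1754] tooly ang 23.97 z [ 0.384 -0.024 -0.923] F [ 1.  -0.7  0.2] w 0.0398 q [-0.01 -0.32  2.58 -0.04  0.49 -0.37]
travel cm [ 2.27 -5.58  7.83]
```

```bash
cat >> st.py <<'E'
    s,M=st()
    for nm,d in dict(X=[1,0,0],Y=[0,1,0],Z=[0,0,1]).items(): print(nm,np.round(M.T@np.array(d)*4,2),end=' ')
    print()
E
python3 st.py | tail -1; python3 -m jog '{"travel":[[1.6,-3.2,1.4],[1.6,-3.2,1.4],[1.6,-3.2,1.4]],"spin":[0,0,0],"grip":[4,4,4]}'; python3 st.py
```

```text
X [-1.37  3.43  1.54] Y [ 3.7   1.52 -0.1 ] Z [-0.67  1.39 -3.69] 
t: 20.45
tool_pos: [0.26, 0.018, 0.1647]
tool_rot: [0.148, 0.552, 0.817, 0.082]
force: [-0.4, -0.8, 0.1]
width: 0.0398
t 20.45 tcp [0.26   0.018  0.1647] tooly ang 23.29 z [ 0.331 -0.029 -0.943] F [-0.4 -0.8  0.1] w 0.0398 q [ 0.1  -0.29  2.58 -0.13  0.52 -0.18]
X [-1.39  3.51  1.33] Y [ 3.7   1.51 -0.12] Z [-0.6   1.19 -3.77]
```

```bash
python3 -m jog '{"travel":[[1,-3.5,1.5],[1,-3.5,1.5],[1,-3.5,1.5],[1,-3.5,1.5],[1,-3.5,1.5]],"spin":[0,0,0,0,0],"grip":[4,4,4,4,4]}'; python3 st.py
```

```text
t: 20.87
tool_pos: [0.2139, 0.0186, 0.166]
tool_rot: [0.109, 0.556, 0.823, 0.048]
force: [0.1, 0.5, -0.2]
width: 0.0398
t 20.87 tcp [0.2139 0.0186 0.166 ] tooly ang 22.69 z [ 0.234 -0.042 -0.971] F [ 0.1  0.5 -0.2] w 0.0398 q [ 0.15 -0.37  2.58 -0.12  0.7  -0.15]
X [-1.43  3.61  0.94] Y [ 3.7   1.51 -0.17] Z [-0.51  0.81 -3.89]
```

```bash
python3 -m jog '{"travel":[[0.8,-2.9,2.6],[0.8,-2.9,2.6],[0.8,-2.9,2.6],[0.8,-2.9,2.6],[0.8,-2.9,2.6]],"spin":[0,0,0,0,0],"grip":[4,4,4,4,4]}'; python3 st.py
```

```text
t: 21.28
tool_pos: [0.2091, 0.0243, 0.136]
tool_rot: [0.077, 0.559, 0.825, 0.018]
force: [-0.3, 0.4, -0.6]
width: 0.0399
t 21.28 tcp [0.2091 0.0243 0.136 ] tooly ang 22.1 z [ 0.147 -0.056 -0.988] F [-0.3  0.4 -0.6] w 0.0399 q [ 0.19 -0.21  2.58 -0.14  0.64 -0.09]
X [-1.45  3.68  0.59] Y [ 3.7   1.5  -0.22] Z [-0.43  0.46 -3.95]
```

```bash
python3 -m jog '{"travel":[[-0.7,-2.9,2.6],[-0.7,-2.9,2.6],[-0.2,-2.9,2.6],[0.5,-2.9,2.6],[0.7,-2.9,2.6]],"spin":[0,0,0,0,0],"grip":[4,4,4,4,4]}'; python3 st.py
```

```text
t: 21.7
tool_pos: [0.2224, -0.0424, 0.0784]
tool_rot: [0.041, 0.556, 0.83, -0.003]
force: [0.2, 0.1, 0.1]
width: 0.04
t 21.7 tcp [ 0.2224 -0.0424  0.0784] tooly ang 22.41 z [ 0.064 -0.051 -0.997] F [0.2 0.1 0.1] w 0.04 q [-0.19  0.09  2.58 -0.1   0.4  -0.49]
X [-1.51  3.69  0.26] Y [ 3.69  1.52 -0.2 ] Z [-0.29  0.16 -3.99]
```

```bash
python3 -m jog '{"travel":[[-3.6,-1.5,-0.3],[-1.5,-3.2,1.5],[0.6,-3.2,2]],"spin":[0,0,0],"grip":[4,4,4]}'; python3 st.py
```

```text
t: 21.95
tool_pos: [0.2011, -0.1193, 0.0575]
tool_rot: [0.035, 0.553, 0.833, -0.004]
force: [-0.5, 0.4, -0.1]
width: 0.0402
t 21.95 tcp [ 0.2011 -0.1193  0.0575] tooly ang 22.88 z [ 0.053 -0.045 -0.998] F [-0.5  0.4 -0.1] w 0.0402 q [-0.57  0.19  2.58 -0.03  0.3  -0.95]
X [-1.54  3.68  0.21] Y [ 3.68  1.55 -0.18] Z [-0.25  0.13 -3.99]
```

```bash
python3 -m jog '{"travel":[[3,-2.2,0.8],[3,-2.2,0.8]],"spin":[0,0],"grip":[4,4]}'; python3 st.py
```

```text
t: 22.12
tool_pos: [0.1866, -0.1138, 0.0566]
tool_rot: [0.012, 0.558, 0.83, -0.005]
force: [-0.5, 0.3, 0.6]
width: 0.0399
t 22.12 tcp [ 0.1866 -0.1138  0.0566] tooly ang 22.18 z [ 0.014 -0.022 -1.   ] F [-0.5  0.3  0.6] w 0.0399 q [-0.59  0.19  2.58 -0.03  0.35 -0.94]
X [-1.51  3.7   0.06] Y [ 3.7   1.51 -0.09] Z [-0.1   0.02 -4.  ]
```

The tool is upright again to within 0.03 rad. Next I'll go above the tote handle.

```bash
python3 -m jog '{"travel":[[0,0,-3.9],[0,0,-3.9],[0,0,-3.9],[0,0,-3.9],[-1.8,3.2,0]],"spin":[0,0,0,0,0],"grip":[4,4,4,4,4]}'
python3 -m jog '{"travel":[[-1.8,3.2,0],[-1.8,3.2,0],[-1.8,3.2,0],[-1.8,3.2,0],[-1.8,3.2,0]],"spin":[0,0,0,0,0],"grip":[4,4,4,4,4]}'
python3 -m jog '{"travel":[[-1.8,3.2,0],[-1.8,3.2,0],[0,0,0],[0,0,0],[0,0,0]],"spin":[0,0,7,7,7],"grip":[4,4,4,4,4]}'
python3 -m jog '{"travel":[[0,0,0],[0,0,0],[0,0,0],[0,0,0]],"spin":[7,7,7,2.5],"grip":[4,4,4,4]}'
python3 st.py .4957 -.1528 .2 -23.1
```

```text
t: 22.53
tool_pos: [0.2146, -0.109, 0.2144]
tool_rot: [0.003, 0.557, 0.83, -0.004]
force: [1.4, -1.7, 0.5]
width: 0.0397
t: 22.95
tool_pos: [0.4086, -0.1252, 0.2375]
tool_rot: [0.025, 0.553, 0.833, 0.0]
force: [0.4, -0.7, -0.3]
width: 0.0401
t: 23.37
tool_pos: [0.4946, -0.1235, 0.2496]
tool_rot: [0.029, 0.693, 0.72, 0.009]
force: [-0.3, 0.0, -0.4]
width: 0.0401
t: 23.7
tool_pos: [0.495, -0.1147, 0.2558]
tool_rot: [0.027, 0.829, 0.558, 0.016]
force: [-0.4, -0.2, -0.4]
width: 0.0399
t 23.7 tcp [ 0.495  -0.1147  0.2558] tooly ang -22.06 z [ 0.057 -0.027 -0.998] F [-0.4 -0.2 -0.4] w 0.0399 q [-0.24  0.16  1.87 -0.01  1.05  0.15]
travel cm [-3.49  1.14  5.68]
spin 1.04
X [1.5  3.7  0.23] Y [ 3.71 -1.5  -0.11] Z [-0.01  0.25 -3.99]
```

```bash
python3 -m jog '{"travel":[[-3.5,1.1,0],[0,0,0]],"spin":[1,0],"grip":[4,4]}'
python3 - <<'E'
from st import *
rep([.4957,-.1528,.2],-23.1)
for n in ['wrist','scene']:
    f=bot.grab_frame(n);save(f,n+'20')
    if n=='scene': cv2.imwrite('pics/c20z.png',cv2.resize(f['color'][140:290,210:370],None,fx=4,fy=4))
E
```

```text
t: 23.87
tool_pos: [0.4925, -0.1469, 0.2602]
tool_rot: [0.028, 0.833, 0.553, 0.018]
force: [0.1, -0.0, 0.8]
width: 0.0405
t 23.87 tcp [ 0.4925 -0.1469  0.2602] tooly ang -22.81 z [ 0.06  -0.027 -0.998] F [ 0.1 -0.   0.8] w 0.0405 q [-0.31  0.16  1.86 -0.01  1.06  0.09]
travel cm [-0.41  0.13  6.04]
spin 0.29
```

View pics/wrist20.png

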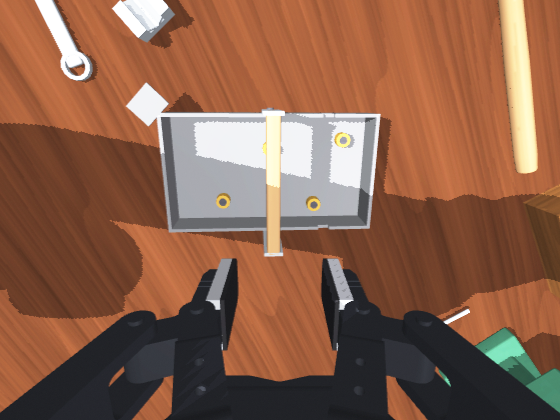

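View pics/c20z.png

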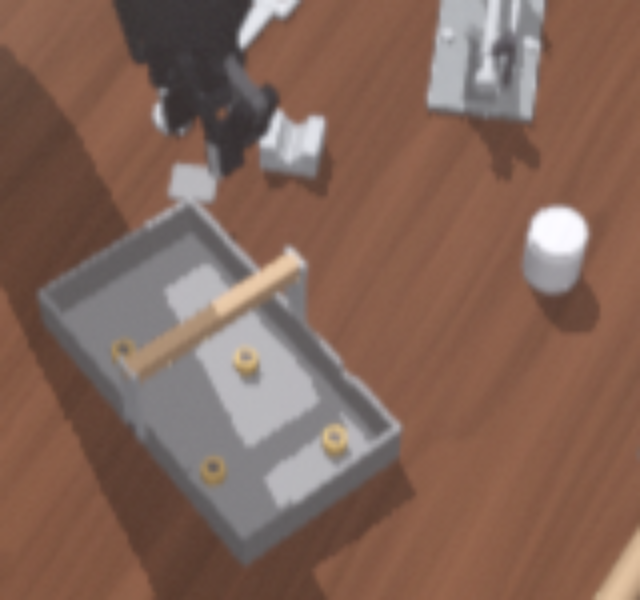

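Run:
```python
from st import *
f=bot.grab_frame('wrist');s,M=st()
p=onz(f,[(273,112.5),(273.3,254)],.110);m=p.mean(0);print(p,m,np.linalg.norm(p[0]-p[1]),np.degrees(np.arctan2(*(p[0]-p[1])[[1,0]]))-90)
m[2]=.1
rep(m+.04*M[:,2],-23.1)
```

```text
[[ 0.52313433 -0.08176425  0.11      ]
 [ 0.46654272 -0.21483644  0.11      ]] [ 0.49483853 -0.14830035  0.11      ] 0.14460573926736478 -23.038592818337904
t 24.02 tcp [ 0.4923 -0.1442  0.2593] tooly ang -22.76 z [ 0.06  -0.024 -0.998] F [-0.8  0.4  0.1] w 0.0397 q [-0.3   0.16  1.86 -0.01  1.06  0.1 ]
travel cm [-0.29 -0.63 19.92]
spin 0.34
```

```bash
python3 -m jog '{"travel":[[-0.2,-0.3,3],[0,-0.3,4],[0,-0.2,4],[0,-0.2,3],[0,0,0]],"spin":[0.3,0,0,0,0],"grip":[4,4,4,4,4]}'
python3 - <<'E'
from st import *
f=bot.grab_frame('wrist');s,M=st();save(f,'w21')
m=np.array([.495,-.1495,.1])
rep(m+.04*M[:,2],-23.1)
E
```

```text
t: 24.43
tool_pos: [0.4956, -0.14, 0.1217]
tool_rot: [0.031, 0.831, 0.555, 0.023]
force: [-0.3, -0.3, 0.1]
width: 0.0399
t 24.48 tcp [ 0.4968 -0.1403  0.1239] tooly ang -22.54 z [ 0.075 -0.027 -0.997] F [-0.5 -0.2  0.3] w 0.0397 q [-0.3   0.35  1.98 -0.01  0.73  0.1 ]
travel cm [-0.93 -0.    6.4 ]
spin 0.56
```

View pics/w21.png

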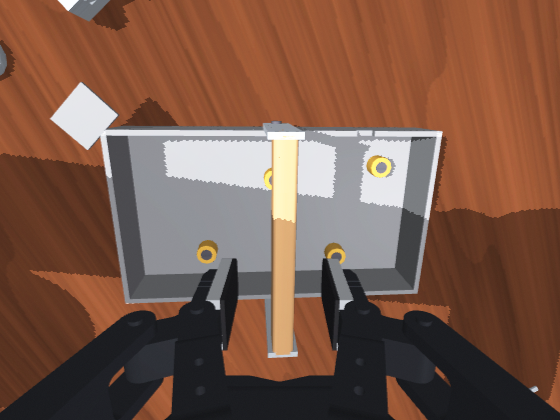

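```bash
python3 -m jog '{"travel":[[-0.4,0,2.2],[-0.4,-0.1,2.2],[0,-0.1,1.6],[0,0,0]],"spin":[0.5,0,0,0],"grip":[4,4,4,4]}'
python3 - <<'E'
from st import *
s,M=st()
m=np.array([.495,-.1495,.1])
rep(m+.04*M[:,2],-23.1)
f=bot.grab_frame('side');cv2.imwrite('pics/s22z.png',cv2.resize(f['color'][170:310,190:350],None,fx=4,fy=4))
E
```

```text
t: 24.82
tool_pos: [0.503, -0.1473, 0.071]
tool_rot: [0.036, 0.832, 0.553, 0.027]
force: [-0.7, 1.1, 0.3]
width: 0.0401
t 24.82 tcp [ 0.503  -0.1473  0.071 ] tooly ang -22.77 z [ 0.085 -0.03  -0.996] F [-0.7  1.1  0.3] w 0.0401 q [-0.31  0.45  2.   -0.01  0.61  0.1 ]
travel cm [-0.5  -0.39  1.05]
spin 0.33
```

View pics/s22z.png

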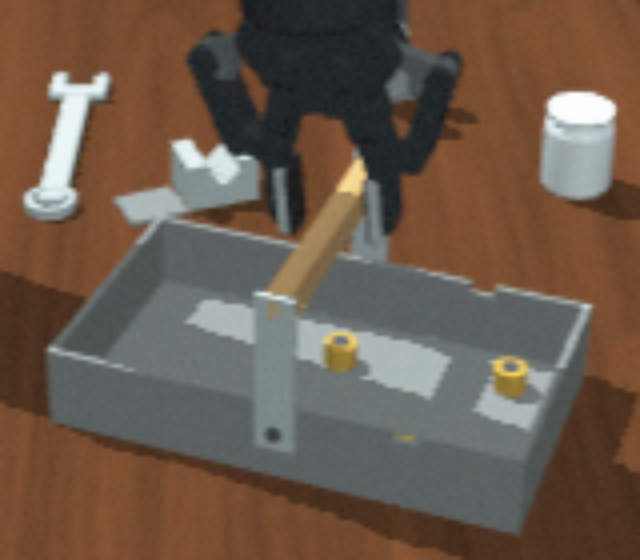

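```bash
python3 -m jog '{"travel":[[-0.4,-0.4,1.2],[0,-0.1,0.3],[0,0,0],[0,0,0],[0,0,0]],"spin":[0.3,0,0,0,0],"grip":[4,4,0.8,0.8,0.8]}';python3 -m jog '{"travel":[[0,0,0],[0,0,0]],"spin":[0,0],"grip":[0.8,0.8]}'; python3 st.py
```

```text
t: 25.28
tool_pos: [0.5044, -0.1495, 0.0661]
tool_rot: [0.041, 0.832, 0.552, 0.031]
force: [-1.7, 0.2, -1.6]
width: 0.0132
t: 25.45
tool_pos: [0.5037, -0.149, 0.0671]
tool_rot: [0.04, 0.832, 0.552, 0.031]
force: [-0.3, -0.2, -2.2]
width: 0.0129
t 25.45 tcp [ 0.5037 -0.149   0.0671] tooly ang -22.93 z [ 0.095 -0.033 -0.995] F [-0.3 -0.2 -2.2] w 0.0129 q [-0.31  0.45  2.01 -0.    0.58  0.09]
X [1.56 3.67 0.38] Y [ 3.69 -1.55 -0.13] Z [ 0.03  0.4  -3.98]
```

```bash
python3 -m jog '{"travel":[[0,0,-1],[0,0,-2],[0,0,-3],[0,0,-3]],"spin":[0,0,0,0],"grip":[0.8,0.8,0.8,0.8]}'; python3 st.py
python3 - <<'E'
from st import *
f=bot.grab_frame('side');save(f,'side23')
f=bot.grab_frame('wrist');save(f,'w23')
E
```

```text
t: 25.78
tool_pos: [0.4907, -0.1447, 0.1545]
tool_rot: [0.035, 0.833, 0.552, 0.027]
force: [1.2, 0.0, -5.6]
width: 0.0125
t 25.78 tcp [ 0.4907 -0.1447  0.1545] tooly ang -22.91 z [ 0.083 -0.029 -0.996] F [ 1.2  0.  -5.6] w 0.0125 q [-0.31  0.29  1.98 -0.    0.79  0.09]
X [1.56 3.67 0.33] Y [ 3.69 -1.55 -0.12] Z [ 0.02  0.35 -3.98]
```

View pics/side23.png

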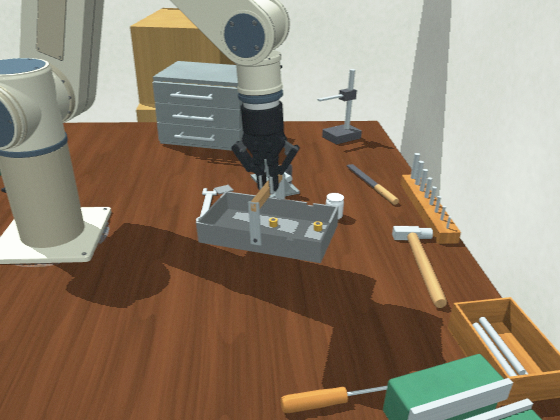

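View pics/w23.png

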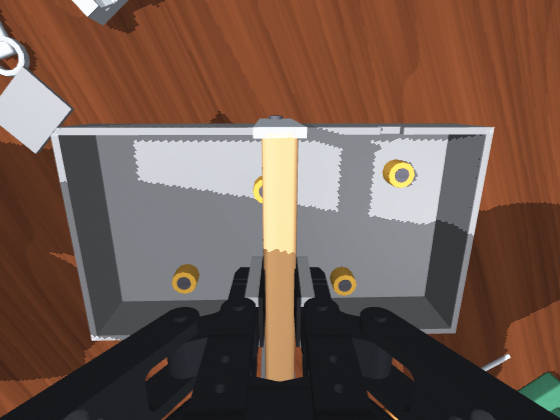

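The tote hangs level in the grip. I'll lift it higher and carry it outward, spinning so that the pouring corner faces the base, which is the low side when the tool tilts outward.

```bash
python3 -m jog '{"travel":[[0,0,-3],[0,0,-3.8],[0,0,-3.8],[0.6,1.5,-3],[1.2,2.9,-1.8]],"spin":[0,0,0,0,0],"grip":[0.8,0.8,0.8,0.8,0.8]}'
python3 -m jog '{"travel":[[1.2,2.9,-1.8],[1.2,2.9,-1.8],[1.2,2.9,-1.2],[1.2,2.9,-1],[1.2,2.9,-1]],"spin":[0,0,0,0,0],"grip":[0.8,0.8,0.8,0.8,0.8]}'
python3 -m jog '{"travel":[[1.2,2.9,-1],[1.2,2.9,-1],[0,0,0],[0,0,0],[0,0,0]],"spin":[0,0,-6,-7,-7],"grip":[0.8,0.8,0.8,0.8,0.8]}';python3 st.py
```

```text
t: 26.3
tool_pos: [0.518, -0.1394, 0.3127]
tool_rot: [0.032, 0.833, 0.552, 0.024]
force: [1.8, 0.0, -5.6]
width: 0.0126
t: 26.72
tool_pos: [0.6736, -0.1384, 0.3944]
tool_rot: [0.032, 0.833, 0.551, 0.024]
force: [0.0, 0.0, -5.2]
width: 0.0123
t: 27.13
tool_pos: [0.7452, -0.1376, 0.4104]
tool_rot: [0.034, 0.722, 0.691, 0.017]
force: [-0.9, 0.1, -6.4]
width: 0.0125
t 27.13 tcp [ 0.7452 -0.1376  0.4104] tooly ang -2.44 z [ 0.073 -0.026 -0.997] F [-0.9  0.1 -6.4] w 0.0125 q [-0.19  0.46  1.12 -0.01  1.49 -0.15]
X [0.18 3.99 0.29] Y [ 4.   -0.17 -0.1 ] Z [-0.09  0.29 -3.99]
```

```bash
python3 -m jog '{"travel":[[-0.6,3.8,0],[-0.6,3.8,0],[-0.6,3.8,0],[-0.6,3.8,0],[-0.6,3.8,0]],"spin":[0,0,0,0,0],"grip":[0.8,0.8,0.8,0.8,0.8]}';python3 st.py
python3 -m jog '{"travel":[[-0.6,3.8,-0.5],[-0.6,3.8,-0.5],[-0.6,3.8,-0.5],[-0.6,3.8,-0.5],[-0.6,3.8,-0.5]],"spin":[0,0,0,0,0],"grip":[0.8,0.8,0.8,0.8,0.8]}';python3 st.py
```

```text
t: 27.55
tool_pos: [0.922, -0.1717, 0.4063]
tool_rot: [0.024, 0.719, 0.695, 0.01]
force: [2.1, -0.2, -4.5]
width: 0.0125
t 27.55 tcp [ 0.922  -0.1717  0.4063] tooly ang -1.96 z [ 0.047 -0.021 -0.999] F [ 2.1 -0.2 -4.5] w 0.0125 q [-0.19  0.88  0.4  -0.01  1.81 -0.16]
X [0.14 3.99 0.19] Y [ 4.   -0.14 -0.08] Z [-0.08  0.19 -3.99] 
t: 27.97
tool_pos: [0.9921, -0.186, 0.355]
tool_rot: [0.041, 0.718, 0.694, 0.023]
force: [0.3, 0.1, -6.1]
width: 0.0125
t 27.97 tcp [ 0.9921 -0.186   0.355 ] tooly ang -1.86 z [ 0.09  -0.028 -0.996] F [ 0.3  0.1 -6.1] w 0.0125 q [-0.19  1.09  0.09 -0.01  1.86 -0.16]
X [0.14 3.98 0.36] Y [ 4.   -0.13 -0.11] Z [-0.1   0.36 -3.98]
```

```bash
python3 -m jog '{"travel":[[-0.6,3.7,-1.2],[-0.6,3.7,-1.2],[-0.6,3.7,-1.2],[-0.6,3.7,-1.2],[-0.6,3.7,-1.2]],"spin":[0,0,0,0,0],"grip":[0.8,0.8,0.8,0.8,0.8]}'
python3 -m jog '{"travel":[[-0.6,3.7,-1.2],[-0.6,3.7,-1.2],[-0.6,3.7,-1.2],[-0.6,3.7,-1.2],[-0.6,3.7,-1.2]],"spin":[0,0,0,0,0],"grip":[0.8,0.8,0.8,0.8,0.8]}';python3 st.py
```

```text
t: 28.38
tool_pos: [1.0268, -0.1941, 0.379]
tool_rot: [0.094, 0.714, 0.691, 0.06]
force: [0.5, 0.3, -5.5]
width: 0.0124
t: 28.8
tool_pos: [1.051, -0.1995, 0.4417]
tool_rot: [0.153, 0.706, 0.684, 0.101]
force: [-0.7, -0.8, -5.0]
width: 0.0128
t 28.8 tcp [ 1.051  -0.1995  0.4417] tooly ang -1.1 z [ 0.353 -0.077 -0.933] F [-0.7 -0.8 -5. ] w 0.0128 q [-0.2   1.03  0.09 -0.01  1.66 -0.17]
X [0.18 3.74 1.41] Y [ 3.99 -0.07 -0.31] Z [-0.26  1.42 -3.73]
```

```bash
python3 -m jog '{"travel":[[-0.6,3.7,-1],[-0.6,3.7,-1],[-0.6,3.7,-1],[-0.6,3.7,-1],[-0.6,3.7,-1]],"spin":[0,0,0,0,0],"grip":[0.8,0.8,0.8,0.8,0.8]}'
python3 -m jog '{"travel":[[-0.6,3.8,-0.5],[-0.6,3.8,-0.5],[-0.6,3.8,-0.5]],"spin":[0,0,0],"grip":[0.8,0.8,0.8]}';python3 st.py
python3 - <<'E'
from st import *
f=bot.grab_frame('side');save(f,'side24')
f=bot.grab_frame('scene');save(f,'scene24')
f=bot.grab_frame('wrist');save(f,'w24')
E
```

```text
t: 29.22
tool_pos: [1.0683, -0.2033, 0.5065]
tool_rot: [0.207, 0.695, 0.674, 0.139]
force: [0.1, 0.1, -6.3]
width: 0.0124
t: 29.47
tool_pos: [1.0809, -0.2056, 0.54]
tool_rot: [0.239, 0.687, 0.666, 0.162]
force: [0.8, -0.3, -5.8]
width: 0.0126
t 29.47 tcp [ 1.0809 -0.2056  0.54  ] tooly ang 0.16 z [ 0.542 -0.113 -0.833] F [ 0.8 -0.3 -5.8] w 0.0126 q [-0.2   0.96  0.09 -0.    1.51 -0.17]
X [0.24 3.35 2.17] Y [ 3.97  0.01 -0.45] Z [-0.38  2.18 -3.33]
```

View pics/side24.png

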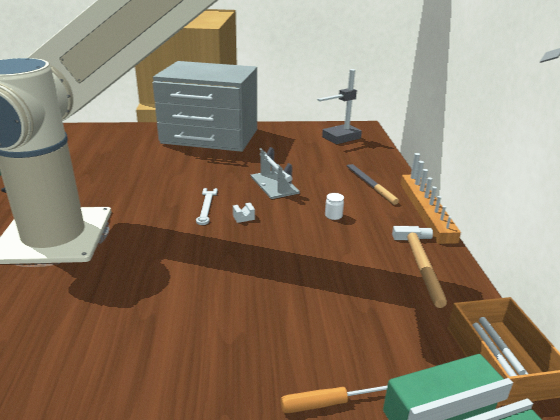

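View pics/w24.png

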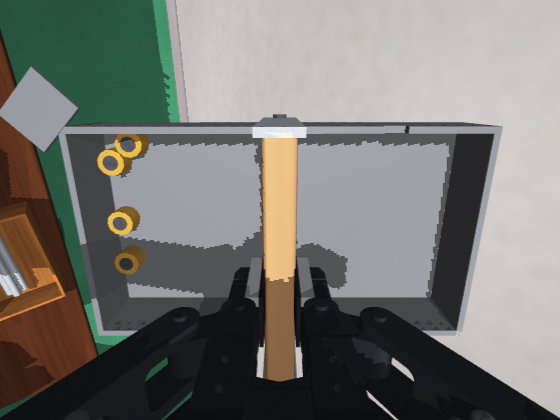

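All four bushes slid to the -x wall, at pixels (130,145), (111,162), (122,221) and (127,262). The tilt is 33.6°. I'll now spin to lean toward the +y wall.

```bash
python3 -m jog '{"travel":[[0,0,0],[0,0,0],[0,0,0],[0,0,0],[0,0,0]],"spin":[-5,-7,-7,-7,-7],"grip":[0.8,0.8,0.8,0.8,0.8]}'
python3 -m jog '{"travel":[[0,0,0],[0,0,0],[0,0,0],[0,0,0],[0,0,0]],"spin":[-7,-7,-7,-5,0],"grip":[0.8,0.8,0.8,0.8,0.8]}';python3 -m jog '{"travel":[[0,0,0],[0,0,0],[0,0,0]],"spin":[0,0,0],"grip":[0.8,0.8,0.8]}'; python3 st.py
python3 - <<'E'
from st import *
f=bot.grab_frame('wrist');save(f,'w25')
E
```

```text
t: 30.03
tool_pos: [1.08, -0.2052, 0.5332]
tool_rot: [0.271, 0.465, 0.839, 0.084]
force: [-0.1, -0.2, -5.3]
width: 0.0123
t: 30.45
tool_pos: [1.0801, -0.2052, 0.5233]
tool_rot: [0.277, 0.256, 0.926, 0.018]
force: [-0.4, -0.3, -5.3]
width: 0.0122
t: 30.7
tool_pos: [1.0802, -0.2051, 0.5195]
tool_rot: [0.274, 0.26, 0.926, 0.019]
force: [0.0, 0.1, -5.4]
width: 0.0127
t 30.7 tcp [ 1.0802 -0.2051  0.5195] tooly ang 61.44 z [ 0.518 -0.107 -0.849] F [ 0.   0.1 -5.4] w 0.0127 q [-0.2   0.97  0.1  -0.    1.52 -1.22]
X [-2.86  1.88  2.07] Y [ 1.97  3.46 -0.43] Z [-1.99  0.71 -3.4 ]
```

View pics/w25.png

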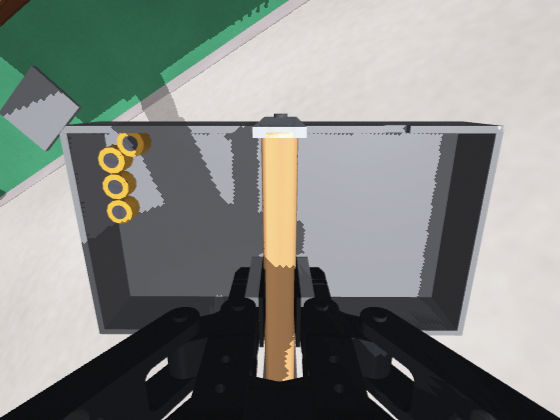

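```bash
cat > bq.py <<'E'
from st import *
from scipy.optimize import least_squares
def bushes(f,rim,px):
    s,M=st();T=np.array(s['tool_pos'])
    def W(p,l):
        A=R.from_rotvec(p[3:]).as_matrix();l=A@np.array(l)+p[:3]
        return T+M@np.array([l[1],l[0],-l[2]])
    loc=[(-.125,.07,.045),(.125,.07,.045),(-.125,-.07,.045),(.125,-.07,.045)]
    r=least_squares(lambda p:np.concatenate([proj(f,W(p,l))[0]-u for l,u in zip(loc,rim)]+[(p[3:])*20]),[0,0,-.06,0,0,0])
    p=r.x;print('offset',p.round(4),'res',np.abs(r.fun).max().round(1))
    for u in px:
        q=least_squares(lambda v:proj(f,W(p,[v[0],v[1],.018]))[0]-u,[-.1,.05]).x
        d=np.array([q[0]+.121,q[1]-.066,.007]);print(u,'rel corner mm',(d*1000).round(1),'dist',(np.linalg.norm(d)*1000).round(1))
    c=W(p,[-.121,.066,.004]);n=W(p,[0,0,1])-W(p,[0,0,0]);print('corner world',c.round(3),'tilt',np.arccos(n[2]).round(3))
E
python3 - <<'E'
from bq import *
f=bot.grab_frame('wrist')
bushes(f,[(62,128),(502,127),(100,332),(462,333)],[(131,142),(111,160),(116,186),(120,211)])
E
```

```text
offset [ 0.0011 -0.0055 -0.0673 -0.0015 -0.0049 -0.0001] res 1.7
(131, 142) rel corner mm [22.4 -7.5  7. ] dist 24.6
(111, 160) rel corner mm [  7.4 -19.3   7. ] dist 21.8
(116, 186) rel corner mm [  8.  -37.2   7. ] dist 38.7
(120, 211) rel corner mm [  8.1 -55.2   7. ] dist 56.2
corner world [ 1.014 -0.286  0.414] tilt 0.56
```

Run:
```python
from st import *
import json
f=bot.grab_frame('side');save(f,'side26');cv2.imwrite('pics/s26z.png',cv2.resize(f['color'][110:240,180:360],None,fx=4,fy=4))
rep();print(np.abs(bot.observe()['dq']).max())
for _ in range(4): f=bot.grab_frame('wrist')
rep();save(f,'w26');print(np.abs(bot.observe()['dq']).max())
```

```text
t 30.85 tcp [ 1.0802 -0.2051  0.5201] tooly ang 61.51 z [ 0.518 -0.107 -0.848] F [-0.4  0.  -4.7] w 0.0126 q [-0.2   0.97  0.1  -0.    1.52 -1.22]
0.006719517653468678
t 31.05 tcp [ 1.0802 -0.2051  0.5208] tooly ang 61.56 z [ 0.519 -0.107 -0.848] F [ 0.1 -0.7 -5. ] w 0.0124 q [-0.2   0.97  0.1  -0.    1.52 -1.22]
0.004034678287397535
```

View pics/s26z.png

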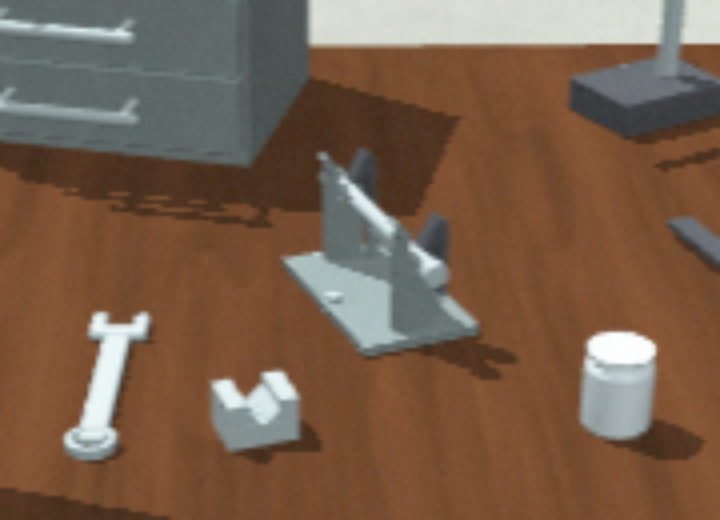

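View pics/w26.png

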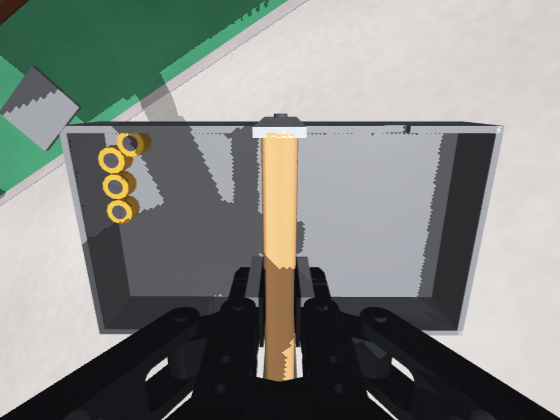

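Run:
```python
from h import *
f=bot.grab_frame('side');c=bot.grab_frame('scene');save(c,'scene26')
for z in (.05,.06,.07):
  a=np.array([.5288,.2335,z]);d=.082*np.array([-np.sin(.365),np.cos(.365),0]);print(z,proj(f,[a-d,a+d]).round(1).tolist(),proj(c,[a-d,a+d]).round(1).tolist())
cv2.imwrite('pics/c26z.png',cv2.resize(c['color'][110:200,290:380],None,fx=6,fy=6))
```

```text
0.05 [[288.1, 181.7], [263.1, 157.7]] [[330.8, 162.7], [335.2, 123.5]]
0.06 [[288.2, 178.3], [263.1, 154.5]] [[331.0, 160.7], [335.5, 121.4]]
0.07 [[288.4, 174.8], [263.2, 151.3]] [[331.3, 158.7], [335.8, 119.3]]
```

View pics/c26z.png

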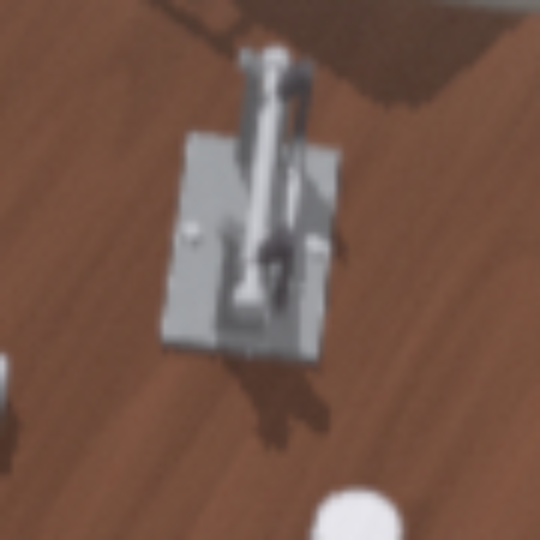

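```bash
python3 -c "
from workcell import bot
print(bot.close_job())"
```

```text
the job is handed in; nothing more can be done
None
```

The bar is in the fork clip and the tote is held up and tilted, with all four bushes in the pouring corner. I handed the job in at about 31 s; the verdict is not shown to me.

- **Bar:** I pressed it down until it bottomed at about 17 N, then let go. The pictures show both tongues closed over it. Its -y knob in the side view lies within about 1 pixel of where a seated bar at 60 mm height would show. The scene view suggests it sits about 4 mm off along its length, within the 16 mm allowed. I could not read the jaw angle directly.
- **Tote:** I gripped it by the bridge handle and lifted it. The moves offer no tilt command, so I tilted the tool by pushing outward at the arm's reach limit. I then spun it to lean towards the -x wall first and the +y wall second.
- **Last checks:** The tilt is about 0.56 rad (32°) and the pouring corner is about 0.41 m up. The bush centres are about 22, 25, 39 and 56 mm from the corner, against a limit of 70 mm. Joint speeds were below 0.01 rad/s while holding. The other tools looked undisturbed in the last pictures.

**What disagreed:**
- The fingertips seemed to end about 24 mm short of the reported TCP, so my first grasp closed above the bar and I had to go lower.
- During that second try the gripper pressed on the handle with about 15 N.
- An empty-handed tilt test took about 9 s to undo.
- The tote ends up at about x = 1.08 m, beyond the edge of the bench, with nothing dropped.

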